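# Restock the chilled chocolate drawer

## Robot

A 6-joint arm with a two-finger parallel gripper is mounted at the origin on the work surface. World frame = base frame: x ahead of the robot, y to its left, z up, the work surface at z = 0. Lengths are in m, angles in rad, forces in N, time in s.
With the tool pointing down it reaches from about 0.25 to 0.725 m from the base axis. Payload 4 kg.
Tool frame: the origin (TCP) lies on the centre line of the jaws, within the pads' length; the fingertips stand 22 mm ahead of it and the grasp point (between the pads) lies 3 mm ahead of it (bot.tip_reach is the distance from the TCP to the fingertips, in m); z points along the fingers, y is the line along which they close (so a half turn about z gives the same grasp; the last joint's range is limited). The gripper opens to 85 mm and grips with 20 to 120 N. Pads are 22 mm wide; open, the fingers measure 114 mm over their backs; the gripper's body (76 mm by 85 mm) begins 54 mm behind the grasp point. The pads swing forward as they close: fully open they stand 13 mm farther back than shut.
Start: joints at [-1.28, 0.241, 0.005, 1.335, 0, 1.571], TCP at [0.143, -0.479, 0.253] pointing down, gripper open.
Joint ranges: [-2.72, 2.72], [-1.05, 1.87], [-1.09, 1.28], [-1.99, 2.15], [-1.42, 1.44], [-3.14, 3.14]. Speed limits (rad/s): [2.79, 2.79, 3.14, 3.14, 3.14, 3.14].

## Interface

Orientations are given as a unit quaternion [x, y, z, w].
In Python, from workcell import bot gives the robot as it stands. The module is installed in compiled form; this text tells all that it offers.
- The arm moves only by the tool apply_moves, never from a script. Its argument "commands" is a list of rows, each a list of 4 numbers: the shift along the tool's x, y, z scaled (see below), then the turn about the tool's z scaled (see below). In form: [[tx, ty, tz, roll], ...]. A call has exactly 5 rows; each row shifts and turns the commanded pose from where the row before left it, along the tool's axes as they then stand; what a row does not reach is not made up. The controller multiplies each number of a shift by 20 mm and each number of a turn by 60 degrees. A row lasts 1/12 s, in which the tool goes at most 41.7 mm and 7.16 degrees, less where a joint would pass 70% of its speed; a pose out of reach is approached as far as the arm can. A call with a number of a shift or a turn outside -1 to 1 is refused whole. A call with a gripper value outside its range is refused whole. "claw" is the closure, from 0 (fully open) to 1 (shut), set as the call begins (left out, the last holds). The fingers move at their own pace and stop on an object; the grip force is fixed at half the most. Time passes only in rows, so rows that do not move let the fingers close, or fill a call up. It gives the time, the measured TCP pose, the force, the opening and the grip force at its end, in the units of the state.
- bot.get_obs(): the state, without advancing time (a new reading comes with each control period).
- bot.camera(name): name is "side" or "top" or "wrist"; returns a dict with "image" (400x640x3 uint8, blue, green, red), "camera_matrix" (3x3 intrinsics, pixels), "R" (3x3) and "t" (3): a world point X has camera coordinates R X + t. Camera axes: x right, y down, z forward; pixel columns grow to the right and rows downward; lengths in m; the calibration is good to about 2 mm. A picture is of the moment at which its call begins. There is no depth.
- bot.job_done(): hands the job in; it is judged then, once.
The state is a dict: "clock": time; "joint_pos": joint angles; "joint_vel": joint speeds; "tau": joint torques, N m; "eef_pos": TCP position; "tool_rot": TCP orientation; "ft_force": force on the tool from outside, world axes, zero at the start; "ft_torque": the same for the moment, N m; "grip_width": finger opening in m; "grasp_force": force on a finger pad.
Only numpy, scipy, OpenCV 4.12 (cv2) and the standard library are available. Lean on these libraries where they do the work, as an engineer would, in place of code of your own. Each camera call takes 0.05 s, during which the arm holds its last target. There are 200 camera calls.

## Task

Restock the chilled chest: first throw the damper lever over to its shut notch (leaning left as the robot sees it), only then pull the drawer open, and put every chocolate item that stands on the delivery board (three or four of them: boxes, carton, tin, jar) into the drawer, each standing on the drawer floor the right way up, none stacked. Then push the drawer fully shut without slamming it, and only after that set the damper lever to the upright half notch. The packages are delicate: hold each with a gentle grip (no more than about 40 N per finger), and leave the big jar and the spatula where they are.

Things in the scene. Friction and masses are not known exactly. Their poses are not given: they have to be found in the camera images.
- chest_drawer0 (a joint): the one drawer of the chilled chest: how far it is pulled out, in m; 0 = fully shut, 0.18 = at its stop. It slides along the chest's -x (towards the robot) against about 1 N of friction and stays where it is left
- chest_front (a point): middle of the front edge of the chest's roof on top. The chest: a fixed dark wooden box 260 deep (x) x 370 wide (y) x 105 mm high; x from its front into it, y to its left. The roof's underside is 71 mm above the drawer floor. With the drawer fully out only the front 168 mm of the drawer's inside (x = -48 to +120 mm from drawer_floor) is open from above
- chest_drawer0_handle (a point): middle of the drawer's brass bar handle: a bar about 10 mm thick and 120 mm long along the chest's y, its axis 35 mm in front of the drawer's front panel and about 38 mm below the chest's top; it can be pinched from above. Axes = the chest's: x from the front into the chest (the drawer opens along -x), y to the chest's left (seen from the robot), z up
- drawer_floor (a point): point on the drawer's inner floor, midway across and 48 mm behind its front inner wall, about 22 mm above the counter; moves with the drawer; axes as the chest's. Inside, the drawer is 215 (x) x 328 (y) mm and its side walls rise 61 mm above the floor, its front panel 70 mm. The handle bar lies 104 mm in front (-x) of this point
- damper (a joint): cold-air damper lever on the chest's roof, near its left front corner: steel rod with a black ball knob, swings about the chest's x. In rad: 0 = leaning left, shut notch (end stop); 0.5 = upright, half notch; 1.0 = leaning right, full notch (end stop). Each notch lies between two teeth of the brass sector plate behind. Friction 0.08 N m, no spring: it stays where it is left
- damper_knob (a point): centre of the lever's ball knob, 28 mm in diameter, 90 mm from the pivot
- damper_pivot (a point): the lever's pivot, fixed, 22 mm above the chest's roof (127 mm above the counter); axes as the chest's. The knob is at (0, 90 sin(0.5 - q), 90 cos(0.5 - q)) mm from here for lever value q
- gift_box: brown card gift box with a cream band, 100 x 50 x 36 mm high, long along its x; origin at the centre of its underside, z up
- bar_carton: flat chocolate-bar carton, dark with a cream sleeve, 120 x 44 x 20 mm high, long along its x; origin at the centre of its underside, z up
- tin: round steel tin, 64 mm in diameter, 46 mm high; origin at the centre of its underside, z up
- hex_box: six-sided pale wooden box, 60 mm across the flats, 69 mm across the corners, 40 mm high; origin at the centre of its underside, z up; its x axis points at a corner, its y axis at the middle of a flat
- jar: small amber glass jar with a metal lid, 58 mm in diameter up to 42 mm, lid 51 mm in diameter, 54 mm high in all; origin at the centre of its underside, z up
- board: plywood delivery board fixed on the counter, 320 x 440 x 12 mm high, on which the goods stand; origin at the centre of its underside
- candy_jar: bystander: large glass jar, 110 mm in diameter, 150 mm high; origin at the centre of its underside
- spatula: bystander: spatula, 180 mm long, lying flat along its x on the counter, to the right of the robot

How it is judged:
On the way, in this order (a step that is already met when the one before it is completed fails the run):
1. the damper lever is in the shut notch while the drawer is still shut (open less than 40 mm) (value of joint damper below 0.12 rad and value of joint chest_drawer0 below 0.04 m), for 0.2 s.
2. the drawer is open by 100 mm or more, the damper still shut (value of joint chest_drawer0 above 0.1 m and value of joint damper below 0.12 rad), for 0.2 s.
3. the drawer is shut with all the goods inside, the damper still shut (x of gift_box in the frame of drawer_floor between -0.048 and 0.168 m and y of gift_box in the frame of drawer_floor between -0.164 and 0.164 m and z of gift_box in the frame of drawer_floor between -0.006 and 0.012 m and angle between each of gift_box, bar_carton, tin, hex_box, jar's own z axis and vertical below 0.2 rad and contact force between each of gift_box, bar_carton, tin, hex_box, jar and the fingers below 0.05 N and x of bar_carton in the frame of drawer_floor between -0.048 and 0.168 m and y of bar_carton in the frame of drawer_floor between -0.164 and 0.164 m and z of bar_carton in the frame of drawer_floor between -0.006 and 0.012 m and x of tin in the frame of drawer_floor between -0.048 and 0.168 m and y of tin in the frame of drawer_floor between -0.164 and 0.164 m and z of tin in the frame of drawer_floor between -0.006 and 0.012 m and x of hex_box in the frame of drawer_floor between -0.048 and 0.168 m and y of hex_box in the frame of drawer_floor between -0.164 and 0.164 m and z of hex_box in the frame of drawer_floor between -0.006 and 0.012 m and x of jar in the frame of drawer_floor between -0.048 and 0.168 m and y of jar in the frame of drawer_floor between -0.164 and 0.164 m and z of jar in the frame of drawer_floor between -0.006 and 0.012 m and value of joint chest_drawer0 below 0.008 m and value of joint damper below 0.12 rad), for 0.2 s.
4. the damper lever is in the upright half notch (value of joint damper between 0.38 and 0.62 rad), for 0.2 s.
At the end, for the whole second after the job is handed in: every item present stands within the drawer on its floor (underside within 12 mm of the floor, tilted less than 0.2 rad), let go and at rest; the drawer is shut to within 8 mm; the damper lever stands at 0.5 +/- 0.12 rad (all of step 4 and x of gift_box in the frame of drawer_floor between -0.048 and 0.168 m and y of gift_box in the frame of drawer_floor between -0.164 and 0.164 m and z of gift_box in the frame of drawer_floor between -0.006 and 0.012 m and angle between each of gift_box, bar_carton, tin, hex_box, jar's own z axis and vertical below 0.2 rad and contact force between each of gift_box, bar_carton, tin, hex_box, jar and the fingers below 0.05 N and x of bar_carton in the frame of drawer_floor between -0.048 and 0.168 m and y of bar_carton in the frame of drawer_floor between -0.164 and 0.164 m and z of bar_carton in the frame of drawer_floor between -0.006 and 0.012 m and x of tin in the frame of drawer_floor between -0.048 and 0.168 m and y of tin in the frame of drawer_floor between -0.164 and 0.164 m and z of tin in the frame of drawer_floor between -0.006 and 0.012 m and x of hex_box in the frame of drawer_floor between -0.048 and 0.168 m and y of hex_box in the frame of drawer_floor between -0.164 and 0.164 m and z of hex_box in the frame of drawer_floor between -0.006 and 0.012 m and x of jar in the frame of drawer_floor between -0.048 and 0.168 m and y of jar in the frame of drawer_floor between -0.164 and 0.164 m and z of jar in the frame of drawer_floor between -0.006 and 0.012 m and linear speed of each of gift_box, bar_carton, tin, hex_box, jar below 0.02 m/s and value of joint chest_drawer0 below 0.008 m); the robot touches nothing.
It fails at once if a package is squeezed by the fingers with more than 100 N (both fingers together) (contact force between any of gift_box, bar_carton, tin, hex_box, jar and the fingers above 100 N).
It fails at once if the drawer is slammed shut (faster than 0.5 m/s) (velocity of joint chest_drawer0 below -0.5 m/s).
It fails at once if the big jar or the spatula is moved more than 50 mm (distance of any of candy_jar, spatula from where it was at the start of the episode above 0.05 m).
Of gift_box, bar_carton, tin, hex_box, jar only 3 to 4 are there at a start; the rules pass over those that are not, and their reading is None.
At some moment in a run one of gift_box, bar_carton, tin, hex_box, jar may be knocked a few centimetres aside while the robot is not near it.
Once in a run the grip may slacken for a moment while it holds something.
It also fails if it takes over 210 s, if anything falls off the work surface, if the arm or the gripper's body presses on something with over 40 N, if the wrist force passes 120 N, or if a joint passes its speed limit or range.

## Working session

There is one attempt and no reset: what is moved stays moved. The work goes in short steps, Python scripts to look and compute and a tool call to move; the robot and the scene stay as the last step left them, time stands still between calls to the robot, and variables do not carry over. Pictures are saved under pics/ and viewed, at most 14 in all, crops included, and the job is handed in when it is done.

Besides the shell and the picture viewer there is one more tool, called after "Emit:" as a command line: name --pt "numbers of a row" for each row, then --argument value for the rest. apply_moves: Moves the arm, as the interface text tells. Shifts and turns lie within -1 to 1; 1 stands for 20 mm of shift or 60 degrees of turn. Its arguments: {"type":"object","properties":{"commands":{"type":"array","items":{"type":"array","items":{"type":"number","minimum":-1,"maximum":1}}},"claw":{"type":"number"}},"required":["commands"]}

```bash
mkdir -p pics; cat > h.py <<'E'
import numpy as np, cv2
from workcell import bot
def snap(n,f):
    c=bot.camera(n); cv2.imwrite('pics/'+f+'.png',c['image'])
    np.savez('pics/'+f+'.npz',K=c['camera_matrix'],R=c['R'],t=c['t']); return c
def ray(f,u,v):
    d=np.load('pics/'+f+'.npz'); R,t=d['R'],d['t']
    return -R.T@t, R.T@np.linalg.inv(d['K'])@np.array([u,v,1.])
def atz(f,u,v,z):
    o,r=ray(f,u,v); return o+r*(z-o[2])/r[2]
def tri(*obs):
    A=np.zeros((3,3));b=np.zeros(3)
    for f,u,v in obs:
        o,r=ray(f,u,v); r=r/np.linalg.norm(r); P=np.eye(3)-np.outer(r,r); A+=P;b+=P@o
    return np.linalg.solve(A,b)
def proj(f,X):
    d=np.load('pics/'+f+'.npz'); p=d['K']@(d['R']@np.asarray(X,float)+d['t']); return p[:2]/p[2]
E
python3 - <<'E'
from h import *
for n in('top','side'):
    c=snap(n,n+'0'); print(n,(-c['R'].T@c['t']).round(3))
o=bot.get_obs()
print({k:np.round(v,3) for k,v in o.items()})
E
```

```text
top [0.317 0.01  1.865]
side [ 0.449 -1.185  0.864]
{'clock': np.float64(0.1), 'joint_pos': array([-1.28 ,  0.241,  0.004,  1.335,  0.   ,  1.571]), 'joint_vel': array([-0.   , -0.002,  0.004,  0.001, -0.   , -0.   ]), 'tau': array([-0.0000e+00, -3.7314e+01,  2.5301e+01,  1.1000e-02, -0.0000e+00,
        0.0000e+00]), 'eef_pos': array([ 0.143, -0.478,  0.253]), 'tool_rot': array([ 0.989,  0.145, -0.   , -0.001]), 'ft_force': array([ 0.27 ,  0.359, -0.845]), 'ft_torque': array([-0.012, -0.021, -0.003]), 'grasp_force': np.float64(0.0), 'grip_width': np.float64(0.086)}
```

View pics/top0.png

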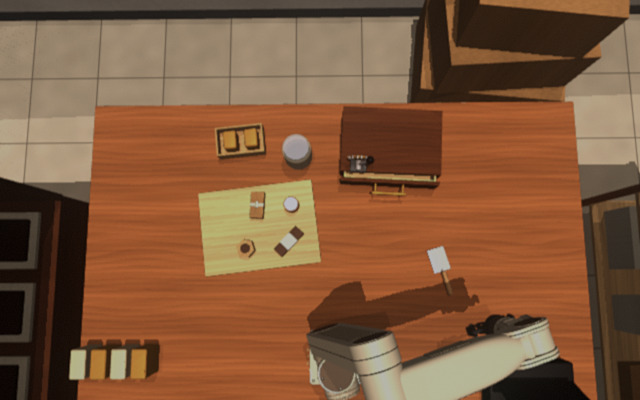

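View pics/side0.png

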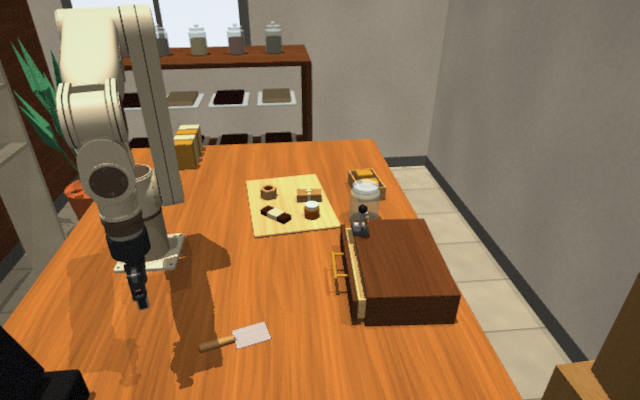

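Top view: board at about (200–320, 180–275) with gift box (257,205), jar (291,204), carton (289,241), hex box (247,248). The chest is at (340–442, 107–195) and the knob near (370,159). Next I enlarge these areas.

```bash
python3 - <<'E'
from h import *
a=cv2.imread('pics/top0.png'); b=cv2.imread('pics/side0.png')
z=lambda i,x,y,w,h,s:cv2.resize(i[y:y+h,x:x+w],None,fx=s,fy=s,interpolation=cv2.INTER_CUBIC)
# top board 195,175 130x105 x 6 ; 
cv2.imwrite('pics/c1.png',z(a,195,175,130,100,6))
L=z(a,335,100,112,100,3.5); R=z(b,325,190,112,100,3.5)
B=z(b,240,165,112,75,3.5); 
D=np.zeros_like(B)
cv2.imwrite('pics/c2.png',np.vstack([np.hstack([L,R]),np.hstack([z(b,240,170,112,70,3.5),z(a,335,145,56,35,7)])]))
E
```

```text
(no output)
```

View pics/c1.png

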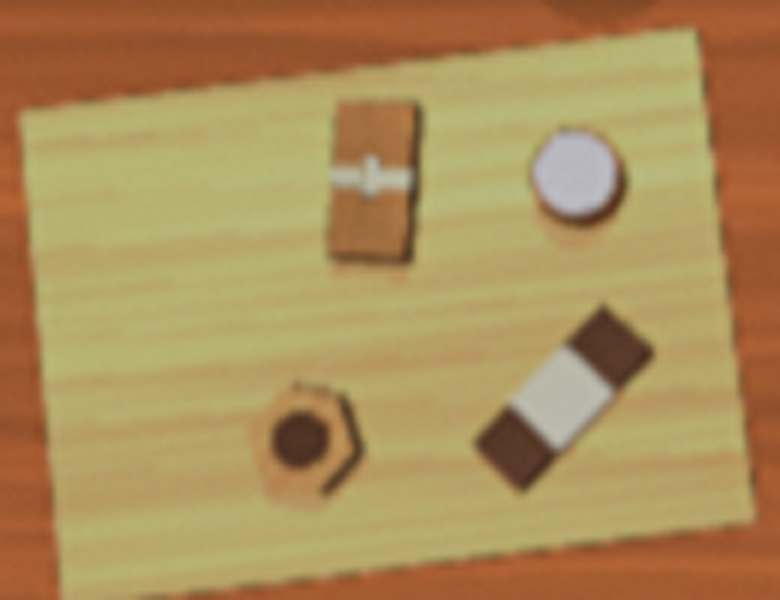

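View pics/c2.png

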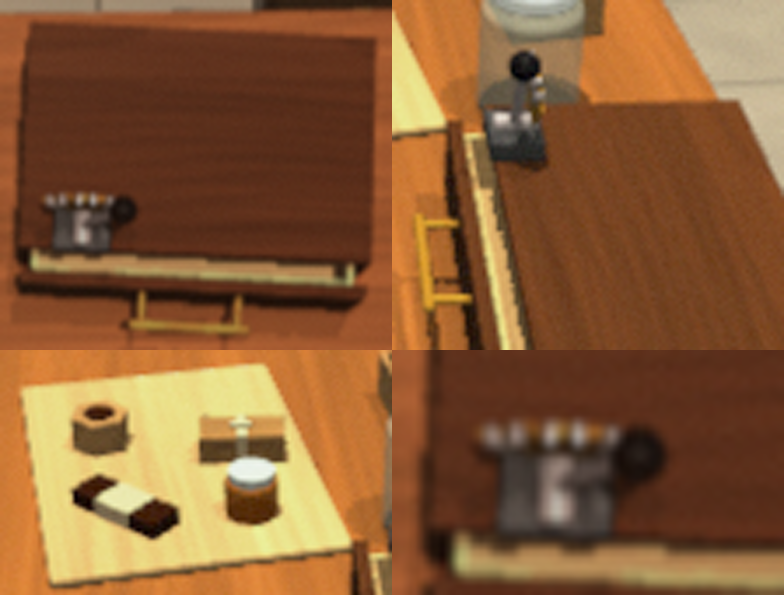

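The goods are a gift box, a jar, a carton and a hex box; there is no tin. The drawer stands slightly open. Now I triangulate.

```bash
python3 - <<'E'
from h import *
def T(U,V,s,ox,oy,py=0,px=0): return ((U-px+.5)/s-.5+ox,(V-py+.5)/s-.5+oy)
c1=lambda U,V:('top0',*T(U,V,6,195,175))
tl=lambda U,V:('top0',*T(U,V,3.5,335,100))
tr=lambda U,V:('side0',*T(U,V,3.5,325,190,0,392))
bl=lambda U,V:('side0',*T(U,V,3.5,240,170,350))
br=lambda U,V:('top0',*T(U,V,7,335,145,350,392))
p=lambda n,*o:print(n,tri(*o).round(4))
p('knob',br(640,455),tr(525,67))
p('handleL',tl(131,328),tr(418,217)); p('handleR',tl(246,329),tr(428,305))
p('gift',c1(372,179),bl(241,424)); p('jar',c1(575,173),bl(252,474)); p('hex',c1(300,440),bl(100,412)); p('carton',c1(564,398),bl(127,500))
Z=lambda n,o,z:print(n,atz(*o,z).round(4))
for P in [(338,100),(417,103),(408,262),(330,257)]: Z('g',c1(*P),.048)
for P in [(603,305),(654,352),(524,492),(476,445)]: Z('c',c1(*P),.032)
for P in [(248,425),(296,385),(342,395),(362,450)]: Z('h',c1(*P),.052)
Z('jar',c1(575,173),.066); Z('hexc',c1(300,440),.052)
for P in [(22,115),(695,28),(753,520),(62,600)]: Z('board',c1(*P),.012)
for P in [(25,245),(362,263),(30,22),(376,38)]: Z('roof',tl(*P),.105)
for P in [(131,328),(246,329)]: Z('han',tl(*P),.067)
for P in [(18,280),(362,293)]: Z('panel',tl(*P),.095)
Z('jarbig',('top0',296,149),.15)
for P in [(428,250),(450,262),(450,295)]: Z('spat',('top0',*P),.01)
E
```

```text
knob [ 0.6929 -0.1235  0.2086]
handleL [ 0.5984 -0.1402  0.0666]
handleR [ 0.5932 -0.262   0.0689]
gift [0.561  0.2925 0.0506]
jar [0.5626 0.1647 0.0589]
hex [0.3987 0.3346 0.0526]
carton [0.4257 0.1738 0.0285]
g [0.6102 0.3149 0.048 ]
g [0.6078 0.2652 0.048 ]
g [0.5075 0.2697 0.048 ]
g [0.511  0.3184 0.048 ]
c [0.481  0.1491 0.032 ]
c [0.4513 0.1171 0.032 ]
c [0.3648 0.198  0.032 ]
c [0.3941 0.2282 0.032 ]
h [0.4067 0.3669 0.052 ]
h [0.4311 0.3376 0.052 ]
h [0.4247 0.309  0.052 ]
h [0.3908 0.2962 0.052 ]
jar [0.5602 0.1641 0.066 ]
hexc [0.3972 0.3346 0.052 ]
board [0.608  0.5237 0.012 ]
board [0.6609 0.0919 0.012 ]
board [0.3468 0.0561 0.012 ]
board [0.3003 0.4893 0.012 ]
roof [ 0.6785 -0.0275  0.105 ]
roof [ 0.6562 -0.3797  0.105 ]
roof [ 0.9213 -0.0355  0.105 ]
roof [ 0.8999 -0.404   0.105 ]
han [ 0.5953 -0.1401  0.067 ]
han [ 0.5932 -0.2622  0.067 ]
panel [ 0.6431 -0.0199  0.095 ]
panel [ 0.6261 -0.3807  0.095 ]
jarbig [0.7465 0.1375 0.15  ]
spat [ 0.3859 -0.3516  0.01  ]
spat [ 0.3404 -0.4326  0.01  ]
spat [ 0.2184 -0.4274  0.01  ]
```

```bash
cat >> h.py <<'E'
from scipy.spatial.transform import Rotation as Ro
def go(x,y,z,yaw=None):
    """prints roll units needed and then total tool shift in units of 20 mm (after the roll)"""
    o=bot.get_obs(); M=Ro.from_quat(o['tool_rot']).as_matrix()
    y0=np.arctan2(M[1,0],M[0,0]); yaw=y0 if yaw is None else np.radians(yaw)
    d=np.array([x,y,z])-o['eef_pos']; c,s=np.cos(yaw),np.sin(yaw)
    print('yaw now %.2f'%np.degrees(y0),'tilt',M[:,2].round(3),'roll tot %.3f'%(np.degrees(y0-yaw)/60),'shift tot',(np.array([c*d[0]+s*d[1],s*d[0]-c*d[1],-d[2]])/.02).round(2))
E
python3 -c "
from h import *
print(bot.tip_reach); go(.690,-.1235,.30,-3)"
```

```text
0.022
yaw now 16.66 tilt [-0.001  0.002 -1.   ] roll tot 0.328 shift tot [ 26.37 -19.16  -2.37]
```

Emit:
apply_moves --pt "0 0 -0.5 0.067" --pt "0 0 -0.5 0.067" --pt "0 0 -0.5 0.067" --pt "0 0 -0.5 0.067" --pt "0 0 -0.35 0.06" --claw 0.5

```text
clock: 0.52
eef_pos: [0.1433, -0.479, 0.3007]
tool_rot: [1.0, -0.028, -0.0, -0.0]
ft_force: [-0.0, -0.1, 0.1]
grip_width: 0.0426
grasp_force: 0.0
```

Emit:
apply_moves --pt "1 -0.7 0 0" --pt "1 -0.7 0 0" --pt "1 -0.7 0 0" --pt "1 -0.7 0 0" --pt "1 -0.7 0 0"

```text
clock: 0.93
eef_pos: [0.2475, -0.4135, 0.2998]
tool_rot: [1.0, -0.027, -0.0, -0.0]
ft_force: [-0.2, -0.0, 0.3]
grip_width: 0.0426
grasp_force: 0.0
```

Emit:
apply_moves --pt "1 -0.7 0 0" --pt "1 -0.7 0 0" --pt "1 -0.7 0 0" --pt "1 -0.7 0 0" --pt "1 -0.7 0 0"

```text
clock: 1.35
eef_pos: [0.3512, -0.3487, 0.2998]
tool_rot: [1.0, -0.026, -0.0, -0.0]
ft_force: [-0.3, -0.9, 0.9]
grip_width: 0.0427
grasp_force: 0.0
```

Emit:
apply_moves --pt "1 -0.7 0 0" --pt "1 -0.7 0 0" --pt "1 -0.7 0 0" --pt "1 -0.7 0 0" --pt "1 -0.7 0 0"

```text
clock: 1.77
eef_pos: [0.4547, -0.2842, 0.2998]
tool_rot: [1.0, -0.026, -0.001, -0.0]
ft_force: [-0.6, -0.5, -0.6]
grip_width: 0.0431
grasp_force: 0.0
```

Emit:
apply_moves --pt "1 -0.7 0 0" --pt "1 -0.7 0 0" --pt "1 -0.7 0 0" --pt "1 -0.7 0 0" --pt "1 -0.7 0 0"

```text
clock: 2.18
eef_pos: [0.5582, -0.2196, 0.2996]
tool_rot: [1.0, -0.026, -0.001, -0.0]
ft_force: [-0.1, -0.0, -0.6]
grip_width: 0.0429
grasp_force: 0.0
```

Emit:
apply_moves --pt "1 -0.8 0 0" --pt "1 -0.8 0 0" --pt "1 -0.8 0 0" --pt "1 -0.8 0 0" --pt "0 -0.8 0 0"

```text
clock: 2.6
eef_pos: [0.644, -0.1436, 0.2973]
tool_rot: [1.0, -0.026, -0.001, -0.0]
ft_force: [-0.6, 0.1, -0.7]
grip_width: 0.0429
grasp_force: 0.0
```

```bash
python3 -c "
from h import *
go(.690,-.1235,.222,-3); c=snap('wrist','w1')
print(proj('w1',(.693,-.1235,.2086)),-c['R'].T@c['t'])"
```

```text
yaw now -2.97 tilt [-0.002  0.001 -1.   ] roll tot 0.001 shift tot [ 2.24 -1.13  3.77]
[287.78971032 153.75069836] [ 0.72088859 -0.14812656  0.41780508]
```

View pics/w1.png

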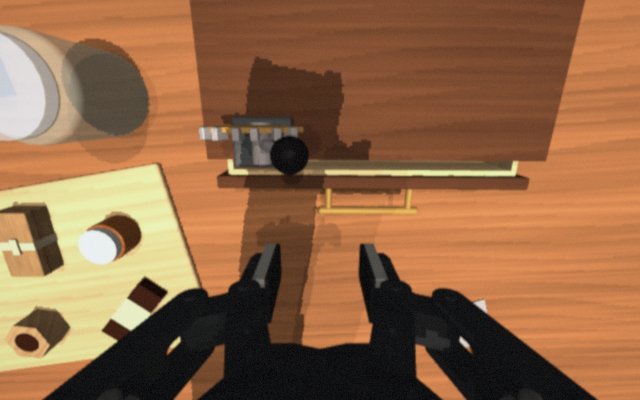

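Wrist view: knob at (290,155), matching the prediction, with the handle bar at about (320–416, 211). The chest is square to the tool. I lower over the knob and push it left.

Emit:
apply_moves --pt "0.5 -0.28 0 0" --pt "0.6 -0.28 0 0" --pt "0.6 -0.28 0 0" --pt "0.54 -0.29 0 0" --pt "0 0 0 0"

```text
clock: 3.07
eef_pos: [0.6881, -0.1236, 0.2992]
tool_rot: [1.0, -0.026, -0.001, -0.0]
ft_force: [-0.2, -0.5, 0.2]
grip_width: 0.0428
grasp_force: 0.0
```

Emit:
apply_moves --pt "0 0 0.8 0" --pt "0 0 0.8 0" --pt "0 0 0.8 0" --pt "0 0 0.7 0" --pt "0 0 0.6 0"

```text
clock: 3.48
eef_pos: [0.6858, -0.1251, 0.2252]
tool_rot: [1.0, -0.027, -0.001, 0.0]
ft_force: [0.0, 0.1, 0.3]
grip_width: 0.0429
grasp_force: 0.0
```

Emit:
apply_moves --pt "0 -0.5 0 0" --pt "0 -0.5 0 0" --pt "0 -0.5 0 0" --pt "0 -0.5 0 0" --pt "0 -0.5 0 0"

```text
clock: 3.9
eef_pos: [0.6908, -0.0733, 0.228]
tool_rot: [1.0, -0.026, 0.001, 0.0]
ft_force: [-0.1, -1.1, 0.5]
grip_width: 0.0431
grasp_force: 0.5
```

```bash
python3 - <<'E'
from h import *
go(.692,-.039,.222); print(atz('w1',368,211,.067).round(4))
snap('side','s1');snap('top','t1')
a=cv2.imread('pics/s1.png')[180:260,320:440]; b=cv2.imread('pics/t1.png')[130:210,330:450]
f=lambda i:cv2.resize(i,None,fx=3.3,fy=3.3,interpolation=2)
cv2.imwrite('pics/c3.png',np.hstack([f(a),f(b)]))
E
```

```text
yaw now -2.98 tilt [ 0.003 -0.    -1.   ] roll tot 0.000 shift tot [-0.03 -1.71  0.3 ]
[ 0.5953 -0.2043  0.067 ]
```

View pics/c3.png

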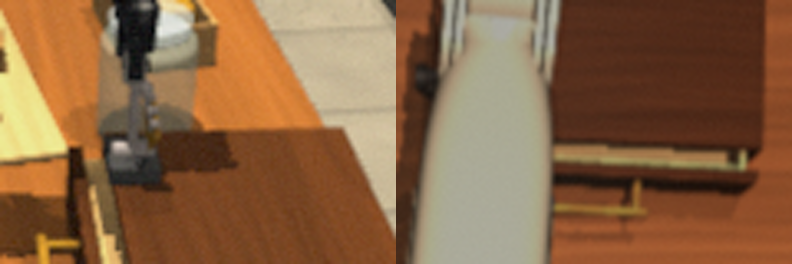

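The lever follows the fingers. I push on to the stop.

Emit:
apply_moves --pt "0 -0.4 0 0" --pt "0 -0.4 0 0" --pt "0 -0.4 0 0" --pt "0 -0.4 0.1 0" --pt "0 -0.3 0.1 0"

```text
clock: 4.42
eef_pos: [0.6923, -0.0364, 0.2221]
tool_rot: [1.0, -0.026, -0.0, 0.001]
ft_force: [-2.4, -14.2, 11.1]
grip_width: 0.0427
grasp_force: 8.0
```

Emit:
apply_moves --pt "0 -0.1 0 0" --pt "0 -0.1 0 0" --pt "0 0 0 0" --pt "0 0 0 0" --pt "0 0 0 0"

```text
clock: 4.83
eef_pos: [0.6922, -0.0368, 0.2224]
tool_rot: [1.0, -0.026, 0.0, 0.002]
ft_force: [-0.9, -6.8, 1.3]
grip_width: 0.0428
grasp_force: 3.5
```

The force rose, so the lever is at its stop. I back off, lift away, and go towards the handle, looking with the wrist camera.

Emit:
apply_moves --pt "0 0.15 0 0" --pt "0 0.1 -0.5 0" --pt "0 0 -1 0" --pt "0 0 -1 0" --pt "0 0 -1 0"

```text
clock: 5.25
eef_pos: [0.6919, -0.0385, 0.2935]
tool_rot: [1.0, -0.025, -0.0, -0.001]
ft_force: [0.1, -0.5, 0.3]
grip_width: 0.0428
grasp_force: 0.0
```

Emit:
apply_moves --pt "-1 0.9 -0.1 0" --pt "-1 0.9 0 0" --pt "-1 0.9 0 0" --pt "-1 0.9 0 0" --pt "-1 0.9 0 0"

```text
clock: 5.67
eef_pos: [0.5869, -0.124, 0.2948]
tool_rot: [1.0, -0.024, 0.0, -0.001]
ft_force: [-0.4, -0.6, -0.5]
grip_width: 0.0426
grasp_force: 0.0
```

```bash
python3 - <<'E'
from h import *
go(.5953,-.203,.10,-3)
c=snap('wrist','w2'); snap('side','s2')
P=np.array([.6945,-.082,.127])
ex=np.array([np.cos(-.052),np.sin(-.052),0]);ey=np.array([-ex[1],ex[0],0])
for q in(0,.1,.2): print(q,proj('w2',P+ey*.09*np.sin(.5-q)+[0,0,.09*np.cos(.5-q)]).round(1),proj('s2',P+ey*.09*np.sin(.5-q)+[0,0,.09*np.cos(.5-q)]).round(1))
E
```

```text
yaw now -2.79 tilt [ 0.001  0.002 -1.   ] roll tot 0.004 shift tot [0.62 3.92 9.74]
0 [183.8  67.2] [358.3 195.8]
0.1 [193.5  66.3] [358.7 196. ]
0.2 [204.6  65.6] [359.2 196.5]
```

View pics/w2.png

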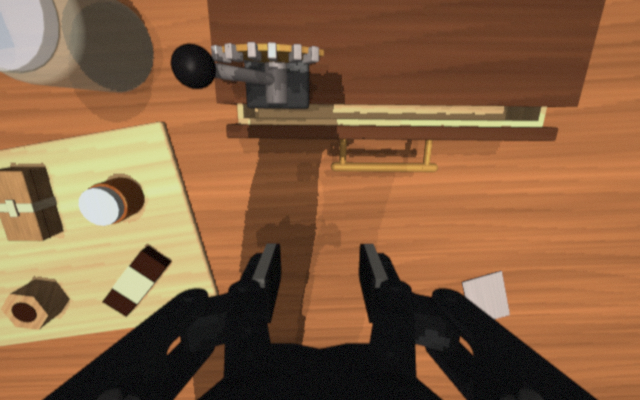

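```bash
python3 - <<'E'
from h import *
k1=tri(('w1',290,155),('side0',363,209)); k2=atz('w2',193,66,.206); print(k1,atz('w1',290,155,.206),k2)
# mount block/pivot from w2 and top0
print('pivot block', atz('w2',277,77,.127), atz('top0',335+(562-392)/7,145+(485-350)/7,.127))
print(atz('w2',384,168,.067)); go(.5953,-.203,.10,-3)
a=cv2.imread('pics/s2.png')[185:245,330:390]; b=cv2.imread('pics/w2.png')[20:120,160:340]
cv2.imwrite('pics/c4.png',np.hstack([cv2.resize(b,(720,400),interpolation=2)]))
E
```

```text
[ 0.693346   -0.12556041  0.20966044] [ 0.69165747 -0.1247409   0.206     ] [ 0.69716304 -0.0451619   0.206     ]
pivot block [ 0.6968532  -0.08997263  0.127     ] [ 0.69321498 -0.09077559  0.127     ]
[ 0.59487111 -0.20356235  0.067     ]
yaw now -3.03 tilt [-0.     0.001 -1.   ] roll tot -0.000 shift tot [0.71 3.82 9.78]
```

View pics/c4.png

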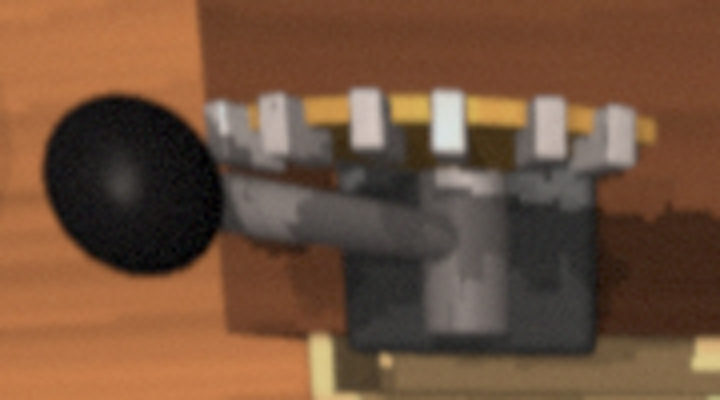

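The knob is now 45 mm left of the pivot, so q≈0 and the lever is shut. Next I turn for the handle and narrow the jaws to straddle the bar.

Emit:
apply_moves --pt "0 0 0 0.115" --pt "0 0 0 0.115" --pt "0 0 0 0.115" --pt "0 0 0 0.115" --pt "0 0 0 0.115" --claw 0.68

```text
clock: 6.18
eef_pos: [0.5463, -0.236, 0.2947]
tool_rot: [0.973, -0.225, 0.002, -0.049]
ft_force: [0.1, 0.1, 0.6]
grip_width: 0.0272
grasp_force: 0.0
```

Emit:
apply_moves --pt "0 0 0 0.115" --pt "0 0 0 0.115" --pt "0 0 0 0.115" --pt "0 0 0 0.115" --pt "0 0 0 0.115"

```text
clock: 6.6
eef_pos: [0.4486, -0.3648, 0.2946]
tool_rot: [0.916, -0.384, -0.009, -0.115]
ft_force: [1.1, -0.2, 0.2]
grip_width: 0.0272
grasp_force: 0.0
```

Emit:
apply_moves --pt "0 0 0 0.115" --pt "0 0 0 0.115" --pt "0 0 0 0.12" --pt "0 0 0 0" --pt "0 0 0 0"

```text
clock: 7.02
eef_pos: [0.3714, -0.4248, 0.294]
tool_rot: [0.867, -0.474, -0.022, -0.154]
ft_force: [0.6, 0.3, 0.5]
grip_width: 0.0274
grasp_force: 0.0
```

```bash
python3 -c "
from h import *
go(.595,-.2037,.068,-93)"
```

```text
yaw now -56.00 tilt [ 0.109  0.288 -0.951] roll tot 0.617 shift tot [-11.63 -10.59  11.3 ]
```

```bash
python3 -c "
from h import *
print(bot.get_obs()['joint_pos'].round(2))"
```

```text
[-0.98  0.5   0.45  1.71  0.25  3.14]
```

Emit:
apply_moves --pt "0 0 0 -0.115" --pt "0 0 0 -0.115" --pt "0 0 0 -0.115" --pt "0 0 0 -0.115" --pt "0 0 0 -0.115"

```text
clock: 7.43
eef_pos: [0.3742, -0.4221, 0.2946]
tool_rot: [0.97, -0.189, 0.025, -0.153]
ft_force: [-0.2, -0.3, 0.3]
grip_width: 0.0271
grasp_force: 0.0
```

```bash
python3 -c "
from h import *
go(.595,-.2037,.068,87); print(bot.get_obs()['joint_pos'].round(2),bot.get_obs()['eef_pos'].round(3))"
```

```text
yaw now -22.03 tilt [ 0.107  0.288 -0.952] roll tot -1.817 shift tot [11.48 10.45 11.33]
[-0.97  0.5   0.45  1.71  0.25  2.53] [ 0.374 -0.422  0.295]
```

The roll drove joint 6 into its limit and the tool tilted. The joint-6 range covers a full turn, so saturating it at the other end should reverse the same path. I unwind to the other limit.

Emit:
apply_moves --pt "0 0 0 -0.115" --pt "0 0 0 -0.115" --pt "0 0 0 -0.115" --pt "0 0 0 -0.115" --pt "0 0 0 -0.115"

```text
clock: 7.85
eef_pos: [0.3743, -0.422, 0.2946]
tool_rot: [0.982, 0.107, 0.07, -0.139]
ft_force: [0.5, -0.5, -0.6]
grip_width: 0.0277
grasp_force: 0.0
```

Emit:
apply_moves --pt "0 0 0 -0.115" --pt "0 0 0 -0.115" --pt "0 0 0 -0.115" --pt "0 0 0 -0.115" --pt "0 0 0 -0.115"

```text
clock: 8.27
eef_pos: [0.3742, -0.422, 0.2946]
tool_rot: [0.906, 0.393, 0.108, -0.112]
ft_force: [-0.2, -0.2, 0.5]
grip_width: 0.0273
grasp_force: 0.0
```

Emit:
apply_moves --pt "0 0 0 -0.115" --pt "0 0 0 -0.115" --pt "0 0 0 -0.115" --pt "0 0 0 -0.115" --pt "0 0 0 -0.115"

```text
clock: 8.68
eef_pos: [0.3743, -0.422, 0.2946]
tool_rot: [0.749, 0.644, 0.136, -0.075]
ft_force: [-0.4, 0.5, 0.8]
grip_width: 0.0272
grasp_force: 0.0
```

Emit:
apply_moves --pt "0 0 0 -0.115" --pt "0 0 0 -0.115" --pt "0 0 0 -0.115" --pt "0 0 0 -0.115" --pt "0 0 0 -0.115"

```text
clock: 9.1
eef_pos: [0.3743, -0.422, 0.2946]
tool_rot: [0.524, 0.837, 0.152, -0.031]
ft_force: [-0.2, -0.4, -0.3]
grip_width: 0.0271
grasp_force: 0.0
```

Emit:
apply_moves --pt "0 0 0 -0.115" --pt "0 0 0 -0.115" --pt "0 0 0 -0.115" --pt "0 0 0 -0.115" --pt "0 0 0 -0.115"

```text
clock: 9.52
eef_pos: [0.3742, -0.4219, 0.2946]
tool_rot: [0.252, 0.955, 0.155, 0.015]
ft_force: [0.3, 0.2, -0.3]
grip_width: 0.0272
grasp_force: 0.0
```

Emit:
apply_moves --pt "0 0 0 -0.115" --pt "0 0 0 -0.115" --pt "0 0 0 -0.115" --pt "0 0 0 -0.115" --pt "0 0 0 -0.115"

```text
clock: 9.93
eef_pos: [0.3743, -0.4219, 0.2946]
tool_rot: [-0.042, 0.987, 0.143, 0.06]
ft_force: [0.4, -0.1, 0.1]
grip_width: 0.0273
grasp_force: 0.0
```

Emit:
apply_moves --pt "0 0 0 -0.115" --pt "0 0 0 -0.115" --pt "0 0 0 -0.115" --pt "0 0 0 -0.115" --pt "0 0 0 -0.115"

```text
clock: 10.35
eef_pos: [0.3743, -0.422, 0.2946]
tool_rot: [-0.333, 0.93, 0.119, 0.1]
ft_force: [0.5, -0.2, 0.2]
grip_width: 0.0276
grasp_force: 0.0
```

Emit:
apply_moves --pt "0 0 0 -0.115" --pt "0 0 0 -0.115" --pt "0 0 0 -0.115" --pt "0 0 0 -0.115" --pt "0 0 0 -0.115"

```text
clock: 10.77
eef_pos: [0.3742, -0.422, 0.2946]
tool_rot: [-0.594, 0.789, 0.084, 0.131]
ft_force: [-0.3, -0.9, 0.1]
grip_width: 0.0274
grasp_force: 0.0
```

Emit:
apply_moves --pt "0 0 0 -0.115" --pt "0 0 0 -0.115" --pt "0 0 0 -0.115" --pt "0 0 0 -0.115" --pt "0 0 0 -0.115"

```text
clock: 11.18
eef_pos: [0.3743, -0.422, 0.2946]
tool_rot: [0.801, -0.578, -0.041, -0.15]
ft_force: [0.3, 0.2, -0.1]
grip_width: 0.0268
grasp_force: 0.0
```

Emit:
apply_moves --pt "0 0 0 -0.115" --pt "0 0 0 -0.115" --pt "0 0 0 -0.115" --pt "0 0 0 -0.115" --pt "0 0 0 -0.115"

```text
clock: 11.6
eef_pos: [0.4428, -0.3622, 0.2943]
tool_rot: [0.915, -0.387, -0.006, -0.116]
ft_force: [0.8, -0.3, 0.5]
grip_width: 0.0276
grasp_force: 0.0
```

```bash
python3 -c "
from h import *
go(.595,-.2037,.068,87); print(bot.get_obs()['joint_pos'].round(3),bot.get_obs()['eef_pos'].round(3))"
```

```text
yaw now -45.28 tilt [ 0.079  0.218 -0.973] roll tot -2.205 shift tot [ 8.31  7.18 11.32]
[-0.789  0.453  0.393  1.612  0.211 -3.14 ] [ 0.443 -0.362  0.294]
```

Reversal works: the tilt is shrinking along the same path. I continue.

Emit:
apply_moves --pt "0 0 0 -0.115" --pt "0 0 0 -0.115" --pt "0 0 0 -0.115" --pt "0 0 0 -0.115" --pt "0 0 0 -0.115"

```text
clock: 12.02
eef_pos: [0.5324, -0.2273, 0.2948]
tool_rot: [0.973, -0.225, 0.012, -0.05]
ft_force: [0.0, -0.3, 0.0]
grip_width: 0.0271
grasp_force: 0.0
```

```bash
python3 -c "
from h import *
go(.595,-.2037,.068,87); print(bot.get_obs()['joint_pos'].round(3),bot.get_obs()['eef_pos'].round(3))"
```

```text
yaw now -26.07 tilt [ 0.045  0.093 -0.995] roll tot -1.885 shift tot [ 1.34  3.06 11.34]
[-0.454  0.39   0.316  1.497  0.104 -3.14 ] [ 0.532 -0.227  0.295]
```

Emit:
apply_moves --pt "0 0 0 -0.115" --pt "0 0 0 -0.115" --pt "0 0 0 -0.115" --pt "0 0 0 -0.115" --pt "0 0 0 -0.115"

```text
clock: 12.43
eef_pos: [0.5718, -0.0709, 0.2948]
tool_rot: [0.998, -0.055, 0.012, 0.015]
ft_force: [0.8, 0.2, 0.6]
grip_width: 0.0273
grasp_force: 0.0
```

```bash
python3 -c "
from h import *
go(.595,-.2037,.068,87); print(bot.get_obs()['joint_pos'].round(3),bot.get_obs()['eef_pos'].round(3))"
```

```text
yaw now -6.32 tilt [ 0.023 -0.032 -0.999] roll tot -1.555 shift tot [-6.57  1.51 11.34]
[-0.109  0.363  0.281  1.462 -0.029 -3.14 ] [ 0.572 -0.071  0.295]
```

```bash
cat >> h.py <<'E'
def go(x,y,z,yaw=None):
    o=bot.get_obs(); M=Ro.from_quat(o['tool_rot']).as_matrix()
    q=o['joint_pos']; y0=np.degrees(np.arctan2(M[1,0],M[0,0])); f=np.degrees(q[0]-q[5])+180; y0+=360*round((f-y0)/360)
    yaw=y0 if yaw is None else yaw
    r=y0-yaw; M2=M@Ro.from_euler('z',r,degrees=True).as_matrix()
    d=np.array([x,y,z])-o['eef_pos']
    print('yaw %.1f q6 %.2f tilt'%(y0,q[5]),M[:,2].round(3),'ROLL %.3f SHIFT'%(r/60),(M2.T@d/.02).round(2))
E
python3 -c "
from h import *
go(.595,-.2037,.068,267)"
```

```text
yaw 353.7 q6 -3.14 tilt [ 0.023 -0.032 -0.999] ROLL 1.445 SHIFT [ 6.22 -1.23 11.57]
```

Emit:
apply_moves --pt "0 0 0 0.111" --pt "0 0 0 0.111" --pt "0 0 0 0.111" --pt "0 0 0 0.111" --pt "0 0 0 0.111"

```text
clock: 12.85
eef_pos: [0.5714, -0.0721, 0.2948]
tool_rot: [0.939, -0.343, 0.016, 0.011]
ft_force: [-0.5, -0.7, -0.3]
grip_width: 0.0271
grasp_force: 0.0
```

Emit:
apply_moves --pt "0 0 0 0.111" --pt "0 0 0 0.111" --pt "0 0 0 0.111" --pt "0 0 0 0.111" --pt "0 0 0 0.111"

```text
clock: 13.27
eef_pos: [0.5714, -0.0724, 0.2948]
tool_rot: [0.801, -0.598, 0.018, 0.006]
ft_force: [-0.2, 0.1, -0.4]
grip_width: 0.0272
grasp_force: 0.0
```

Emit:
apply_moves --pt "0 0 0 0.111" --pt "0 0 0 0.111" --pt "0 0 0 0.111" --pt "0 0 0 0" --pt "0 0 0 0"

```text
clock: 13.68
eef_pos: [0.5712, -0.0732, 0.2946]
tool_rot: [-0.688, 0.725, -0.019, -0.003]
ft_force: [-0.1, 0.0, -0.6]
grip_width: 0.0269
grasp_force: 0.0
```

```bash
python3 -c "
from h import *
go(.595,-.2037,.16,267);go(.595,-.2037,.068,267)"
```

```text
yaw 267.0 q6 -1.63 tilt [ 0.022 -0.031 -0.999] ROLL -0.000 SHIFT [ 6.25 -1.37  6.96]
yaw 267.0 q6 -1.63 tilt [ 0.022 -0.031 -0.999] ROLL -0.000 SHIFT [ 6.11 -1.26 11.55]
```

Emit:
apply_moves --pt "0.9 -0.2 0 0" --pt "0.9 -0.2 0 0" --pt "0.9 -0.2 0 0" --pt "0.9 -0.2 0 0" --pt "0.9 -0.2 0 0"

```text
clock: 14.1
eef_pos: [0.5859, -0.1657, 0.2977]
tool_rot: [-0.688, 0.726, -0.019, -0.003]
ft_force: [-0.3, 0.9, 0.4]
grip_width: 0.0274
grasp_force: 0.0
```

Emit:
apply_moves --pt "0.85 -0.2 0 0" --pt "0.85 -0.15 1 0" --pt "0 0 1 0" --pt "0 0 1 0" --pt "0 0 1 0"

```text
clock: 14.52
eef_pos: [0.5925, -0.2026, 0.218]
tool_rot: [-0.687, 0.726, -0.019, -0.003]
ft_force: [0.4, -0.3, 0.1]
grip_width: 0.0271
grasp_force: 0.0
```

Emit:
apply_moves --pt "0 0 1 0" --pt "0 0 1 0" --pt "0 0 0.6 0" --pt "0 0 0.3 0" --pt "0 0 0 0"

```text
clock: 14.93
eef_pos: [0.5927, -0.2038, 0.159]
tool_rot: [-0.687, 0.726, -0.017, -0.004]
ft_force: [0.2, 0.7, -0.0]
grip_width: 0.0274
grasp_force: 0.0
```

```bash
python3 -c "
from h import *
go(.595,-.2037,.068,267);snap('wrist','w3')"
```

```text
yaw 266.8 q6 -1.84 tilt [ 0.018 -0.031 -0.999] ROLL -0.003 SHIFT [-0.15 -0.03  4.55]
```

View pics/w3.png

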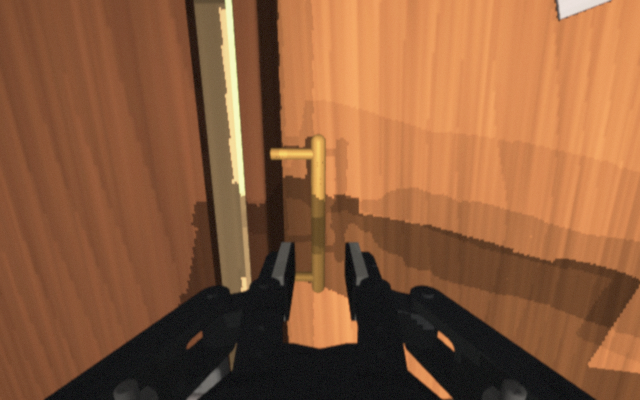

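The bar (column 318) is centred between the fingers. Descend and pull.

Emit:
apply_moves --pt "0 0 1 0" --pt "0 0 1 0" --pt "0 0 1 0" --pt "0 0 1 0" --pt "0 0 0.55 0"

```text
clock: 15.4
eef_pos: [0.5958, -0.2075, 0.0699]
tool_rot: [-0.687, 0.727, -0.019, -0.003]
ft_force: [-9.3, 5.6, 64.1]
grip_width: 0.0275
grasp_force: 32.2
```

Emit:
apply_moves --pt "0 0.4 0 0" --pt "0 0.5 0 0" --pt "0 0.5 0 0" --pt "0 0.5 0 0" --pt "0 0.5 0 0"

```text
clock: 15.82
eef_pos: [0.5493, -0.2053, 0.0711]
tool_rot: [-0.687, 0.727, -0.021, -0.002]
ft_force: [1.1, -0.4, 1.7]
grip_width: 0.0272
grasp_force: 0.8
```

Emit:
apply_moves --pt "0 0.5 0 0" --pt "0 0.5 0 0" --pt "0 0.5 0 0" --pt "0 0.5 0 0" --pt "0 0.5 0 0"

```text
clock: 16.23
eef_pos: [0.4995, -0.2026, 0.0699]
tool_rot: [-0.686, 0.727, -0.021, -0.002]
ft_force: [2.1, -0.1, 0.6]
grip_width: 0.0273
grasp_force: 0.8
```

Emit:
apply_moves --pt "0 0.5 0 0" --pt "0 0.5 0 0" --pt "0 0.5 0 0" --pt "0 0.4 0 0" --pt "0 0.2 0 0"

```text
clock: 16.65
eef_pos: [0.4559, -0.1999, 0.068]
tool_rot: [-0.686, 0.727, -0.02, -0.003]
ft_force: [1.2, -0.6, 1.5]
grip_width: 0.0275
grasp_force: 0.4
```

Emit:
apply_moves --pt "0 0.3 0 0" --pt "0 0.3 0 0" --pt "0 0.3 0 0" --pt "0 0.2 0 0" --pt "0 0 0 0"

```text
clock: 17.07
eef_pos: [0.4334, -0.1987, 0.067]
tool_rot: [-0.686, 0.727, -0.02, -0.003]
ft_force: [-1.7, 0.9, 6.7]
grip_width: 0.0273
grasp_force: 0.2
```

Emit:
apply_moves --pt "0 0.3 0 0" --pt "0 0.3 0 0" --pt "0 0.1 0 0" --pt "0 0.0 0 0" --pt "0 0 0 0"

```text
clock: 17.48
eef_pos: [0.4283, -0.1986, 0.0674]
tool_rot: [-0.687, 0.726, -0.025, 0.003]
ft_force: [22.0, 1.7, -10.8]
grip_width: 0.0272
grasp_force: 10.7
```

```bash
python3 -c "
from h import *
go(.595,-.2037,.2,267);snap('top','t3');snap('side','s3')
a=cv2.imread('pics/t3.png')[100:300,190:460];b=cv2.imread('pics/s3.png')[160:330,230:460]
cv2.imwrite('pics/c5.png',np.vstack([cv2.resize(a,(405,300),interpolation=2),cv2.resize(b,(405,300),interpolation=2)]))"
```

```text
yaw 266.8 q6 -1.94 tilt [ 0.039 -0.033 -0.999] ROLL -0.004 SHIFT [ 0.02 -8.6  -6.29]
```

View pics/c5.png

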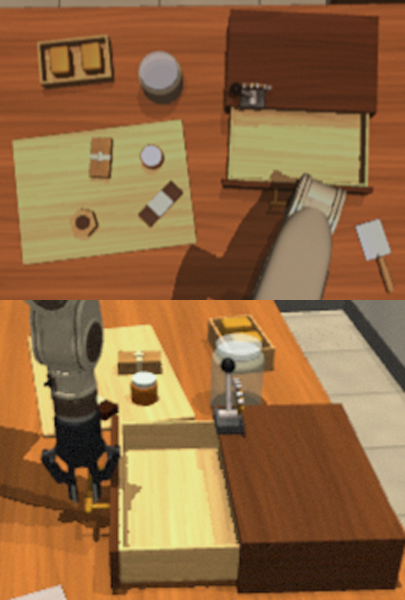

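The drawer is fully out: front panel at its stop, and the lever still leans left. The goods are undisturbed. Now lift off, move over the board and turn to yaw 178.

Emit:
apply_moves --pt "0 -0.3 0 0" --pt "0 0 -1 0" --pt "0 0 -1 0" --pt "0 0 -1 0" --pt "0 0 -1 0"

```text
clock: 18.0
eef_pos: [0.4219, -0.1948, 0.1455]
tool_rot: [-0.686, 0.727, -0.017, -0.004]
ft_force: [0.5, -0.2, -0.5]
grip_width: 0.027
grasp_force: 0.0
```

Emit:
apply_moves --pt "0 0 -1 0.1" --pt "0 0 -1 0.1" --pt "0 0 -1 0.1" --pt "0 0 -1 0.1" --pt "0 0 -1 0.1" --claw 0

```text
clock: 18.42
eef_pos: [0.42, -0.1917, 0.2456]
tool_rot: [-0.472, 0.881, -0.018, 0.0]
ft_force: [0.4, -0.2, -0.3]
grip_width: 0.0846
grasp_force: 0.0
```

Emit:
apply_moves --pt "0 0 -0.5 0.11" --pt "0 0 -0.5 0.11" --pt "0 0 -0.5 0.11" --pt "0 0 -0.5 0.11" --pt "0 0 -0.5 0.11"

```text
clock: 18.83
eef_pos: [0.4191, -0.1903, 0.295]
tool_rot: [-0.202, 0.979, -0.017, 0.005]
ft_force: [0.0, 0.2, 0.1]
grip_width: 0.0856
grasp_force: 0.0
```

Emit:
apply_moves --pt "0 0 0 0.11" --pt "0 0 0 0.11" --pt "0 0 0 0.11" --pt "0 0 0 0.1" --pt "0 0 0 0"

```text
clock: 19.25
eef_pos: [0.4193, -0.1903, 0.2946]
tool_rot: [0.019, 1.0, -0.015, 0.009]
ft_force: [0.1, 0.1, 1.0]
grip_width: 0.0857
grasp_force: 0.0
```

```bash
python3 -c "
from h import *
go(.52,.23,.31,178)"
```

```text
yaw 177.8 q6 -0.37 tilt [ 0.017 -0.031 -0.999] ROLL -0.004 SHIFT [-4.31 21.15 -1.33]
```

Emit:
apply_moves --pt "-0.2 1 -0.06 0" --pt "-0.2 1 -0.06 0" --pt "-0.2 1 -0.06 0" --pt "-0.2 1 -0.06 0" --pt "-0.2 1 -0.06 0"

```text
clock: 19.67
eef_pos: [0.4434, -0.0904, 0.2983]
tool_rot: [0.017, 1.0, -0.016, 0.009]
ft_force: [0.1, -0.4, -0.2]
grip_width: 0.0853
grasp_force: 0.0
```

Emit:
apply_moves --pt "-0.2 1 -0.06 0" --pt "-0.2 1 -0.06 0" --pt "-0.2 1 -0.06 0" --pt "-0.2 1 -0.06 0" --pt "-0.2 1 -0.06 0"

```text
clock: 20.08
eef_pos: [0.4671, 0.0088, 0.3016]
tool_rot: [0.017, 1.0, -0.016, 0.009]
ft_force: [0.4, -1.6, 0.6]
grip_width: 0.0853
grasp_force: 0.0
```

Emit:
apply_moves --pt "-0.2 1 -0.06 0" --pt "-0.2 1 -0.06 0" --pt "-0.2 1 -0.06 0" --pt "-0.2 1 -0.06 0" --pt "-0.2 1 -0.06 0"

```text
clock: 20.5
eef_pos: [0.4908, 0.108, 0.3048]
tool_rot: [0.017, 1.0, -0.016, 0.009]
ft_force: [0.4, -0.8, 0.1]
grip_width: 0.0852
grasp_force: 0.0
```

Emit:
apply_moves --pt "-0.25 1 -0.06 0" --pt "-0.25 1 -0.06 0" --pt "-0.25 1 -0.06 0" --pt "-0.25 1 -0.06 0" --pt "-0.25 1 0 0"

```text
clock: 20.92
eef_pos: [0.5197, 0.207, 0.3072]
tool_rot: [0.017, 1.0, -0.016, 0.01]
ft_force: [-0.2, -0.4, -0.3]
grip_width: 0.0857
grasp_force: 0.0
```

```bash
python3 -c "
from h import *
go(.56,.292,.12,178);snap('wrist','w4')"
```

```text
yaw 178.1 q6 0.43 tilt [ 0.019 -0.033 -0.999] ROLL 0.001 SHIFT [-1.68  4.62  9.25]
```

View pics/w4.png

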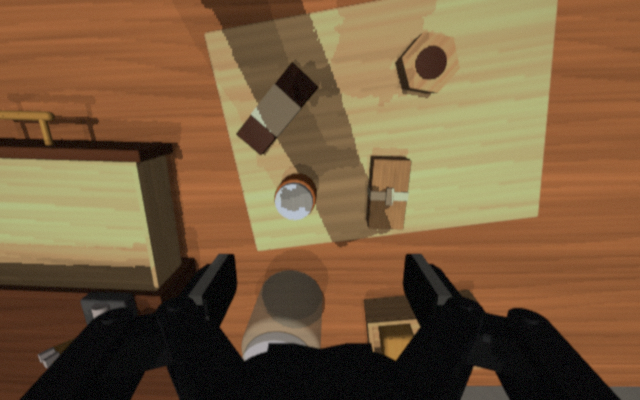

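```bash
python3 - <<'E'
from h import *
def T(U,V,s,ox,oy): return ((U+.5)/s-.5+ox,(V+.5)/s-.5+oy)
c1=lambda U,V:('top0',*T(U,V,6,195,175))
for n,a,b in [('gift',(390,197),(372,179)),('jar',(295,200),(575,173)),('hex',(431,62),(300,440)),('carton',(278,107),(564,398))]:
    h={'gift':.048,'jar':.066,'hex':.052,'carton':.032}[n]
    print(n,tri(('w4',*a),c1(*b)).round(4),atz('w4',*a,h).round(4),atz(*c1(*b),h).round(4))
for P in [(425,32),(456,40),(460,66),(437,92),(404,88),(403,58)]: 
    d=atz('w4',*P,.052)-atz('w4',431,62,.052); print(P,np.degrees(np.arctan2(d[1],d[0])).round(1)%60,np.hypot(*d[:2]).round(4))
A=[atz('w4',*P,.032) for P in [(293,62),(318,87),(263,153),(238,130)]]
d=(A[0]+A[1]-A[2]-A[3]);print('carton yaw',np.degrees(np.arctan2(d[1],d[0])),sum(A)/4)
A=[atz('w4',*P,.048) for P in [(376,156),(411,160),(407,230),(369,228)]]
d=(A[0]+A[1]-A[2]-A[3]);print('gift yaw',np.degrees(np.arctan2(d[1],d[0])),sum(A)/4)
# hex mask via saturation edges
im=cv2.imread('pics/w4.png'); c=cv2.resize(im[15:110,385:480],None,fx=4,fy=4,interpolation=2)
g=cv2.resize(im[145:245,225:425],None,fx=2,fy=2,interpolation=2)
cv2.imwrite('pics/c6.png',np.hstack([c,cv2.resize(im[145:240,360:425],None,fx=4,fy=4,interpolation=2)]))
go(.56,.292,.12,178)
E
```

```text
gift [0.5577 0.29   0.0646] [0.5631 0.2933 0.048 ] [0.5599 0.2929 0.048 ]
jar [0.5606 0.1643 0.0607] [0.5586 0.1648 0.066 ] [0.5602 0.1641 0.066 ]
hex [0.397  0.335  0.0468] [0.3972 0.3328 0.052 ] [0.3972 0.3346 0.052 ]
carton [0.4295 0.1631 0.1182] [0.441  0.1457 0.032 ] [0.423  0.1734 0.032 ]
(425, 32) 16.80000000000001 0.0327
(456, 40) 9.699999999999989 0.0341
(460, 66) 20.700000000000003 0.0344
(437, 92) 16.8 0.0346
(404, 88) 12.600000000000001 0.0402
(403, 58) 20.5 0.0331
carton yaw 135.61329812013904 [0.4439371  0.14427223 0.032     ]
gift yaw 178.30360764630035 [0.56023717 0.29405667 0.048     ]
yaw 178.2 q6 0.43 tilt [ 0.019 -0.031 -0.999] ROLL 0.004 SHIFT [-1.64  4.42  9.23]
```

View pics/c6.png

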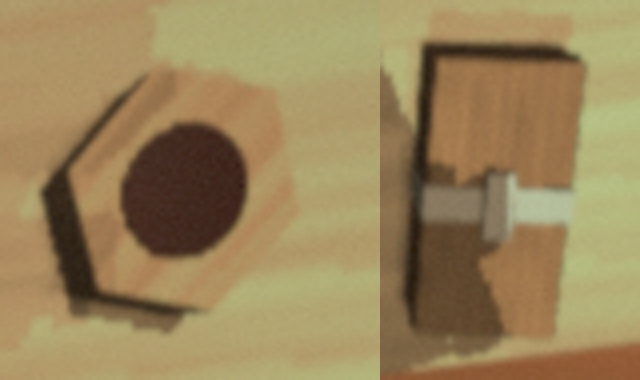

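The carton was knocked since the start and is now at about (.442,.145); the other items are unchanged. First the gift box.

Emit:
apply_moves --pt "-0.33 0.9 0.4 0" --pt "-0.33 0.9 0.4 0" --pt "-0.33 0.9 0.4 0" --pt "-0.33 0.9 0.4 0" --pt "-0.33 0.9 0.4 0"

```text
clock: 21.38
eef_pos: [0.557, 0.294, 0.2645]
tool_rot: [0.017, 1.0, -0.017, 0.01]
ft_force: [0.2, 0.2, 0.6]
grip_width: 0.0854
grasp_force: 0.0
```

Emit:
apply_moves --pt "0 0 1 0" --pt "0 0 1 0" --pt "0 0 1 0" --pt "0 0 1 0" --pt "0 0 1 0"

```text
clock: 21.8
eef_pos: [0.5585, 0.2899, 0.164]
tool_rot: [0.017, 1.0, -0.017, 0.01]
ft_force: [0.2, 0.3, -0.4]
grip_width: 0.085
grasp_force: 0.0
```

Emit:
apply_moves --pt "0 0 1 0" --pt "0 0 1 0" --pt "0 0 0.2 0" --pt "0 0 0 0" --pt "0 0 0 0"

```text
clock: 22.22
eef_pos: [0.5603, 0.2891, 0.1222]
tool_rot: [0.018, 1.0, -0.016, 0.01]
ft_force: [0.7, 0.4, 1.0]
grip_width: 0.0853
grasp_force: 0.0
```

```bash
python3 -c "
from h import *
go(.56,.2935,.036,178)"
```

```text
yaw 177.9 q6 0.53 tilt [ 0.02  -0.032 -0.999] ROLL -0.001 SHIFT [0.11 0.36 4.3 ]
```

Emit:
apply_moves --pt "0.05 0.18 0.9 0" --pt "0.05 0.18 0.9 0" --pt "0 0 0.9 0" --pt "0 0 0.9 0" --pt "0 0 0.7 0"

```text
clock: 22.63
eef_pos: [0.5612, 0.2943, 0.0365]
tool_rot: [0.018, 1.0, -0.015, 0.012]
ft_force: [-0.4, -0.2, -0.1]
grip_width: 0.0851
grasp_force: 0.0
```

Emit:
apply_moves --pt "0 0 0 0" --pt "0 0 0 0" --pt "0 0 0 0" --pt "0 0 0 0" --pt "0 0 0 0" --claw 0.41

```text
clock: 23.05
eef_pos: [0.5618, 0.2943, 0.038]
tool_rot: [0.019, 1.0, -0.015, 0.012]
ft_force: [-0.3, -0.6, 5.2]
grip_width: 0.0504
grasp_force: 7.2
```

Emit:
apply_moves --pt "0 0 0 0" --pt "0 0 0 0" --pt "0 0 0 0" --pt "0 0 0 0" --pt "0 0 0 0" --claw 0.43

```text
clock: 23.47
eef_pos: [0.5618, 0.2943, 0.0384]
tool_rot: [0.019, 1.0, -0.015, 0.013]
ft_force: [0.1, -2.6, 6.5]
grip_width: 0.0495
grasp_force: 44.9
```

Emit:
apply_moves --pt "0 0 0 0" --pt "0 0 0 0" --pt "0 0 -0.3 0" --pt "0 0 -0.6 0" --pt "0 0 -0.8 0" --claw 0.423

```text
clock: 23.88
eef_pos: [0.5586, 0.2946, 0.0695]
tool_rot: [0.019, 1.0, -0.016, 0.009]
ft_force: [-0.3, -0.1, -0.7]
grip_width: 0.0496
grasp_force: 43.4
```

Emit:
apply_moves --pt "0 0 -1 0" --pt "0 0 -1 0" --pt "0 0 -1 0" --pt "0 0 -1 0" --pt "0 0 -0.5 0"

```text
clock: 24.3
eef_pos: [0.5589, 0.2987, 0.1637]
tool_rot: [0.019, 1.0, -0.014, 0.013]
ft_force: [-0.5, 0.3, 0.2]
grip_width: 0.0493
grasp_force: 43.4
```

```bash
cat >> h.py <<'E'
F=np.array([.5405,-.2008,.022]); EX=np.array([np.cos(-.0524),np.sin(-.0524),0]); EY=np.array([-EX[1],EX[0],0])
def dr(x,y,z): return F+EX*x+EY*y+np.array([0,0,z])
E
python3 -c "
from h import *
go(*dr(.03,.03,.15),177);go(*dr(.03,.03,.028),177)"
```

```text
yaw 177.9 q6 0.54 tilt [ 0.025 -0.029 -0.999] ROLL 0.015 SHIFT [ -1.9  -23.49   0.29]
yaw 177.9 q6 0.54 tilt [ 0.025 -0.029 -0.999] ROLL 0.015 SHIFT [ -1.74 -23.32   6.39]
```

Emit:
apply_moves --pt "-0.08 -0.9 0 0.015" --pt "-0.08 -1 0 0" --pt "-0.08 -1 0 0" --pt "-0.08 -1 0 0" --pt "-0.08 -1 0 0"

```text
clock: 24.72
eef_pos: [0.5606, 0.1989, 0.1631]
tool_rot: [0.026, 0.999, -0.016, 0.011]
ft_force: [-0.5, -0.1, -0.7]
grip_width: 0.0494
grasp_force: 43.2
```

Emit:
apply_moves --pt "-0.08 -1 0 0" --pt "-0.08 -1 0 0" --pt "-0.08 -1 0 0" --pt "-0.08 -1 0 0" --pt "-0.08 -1 0 0"

```text
clock: 25.13
eef_pos: [0.5632, 0.0985, 0.1664]
tool_rot: [0.026, 0.999, -0.016, 0.011]
ft_force: [1.3, 0.8, -1.6]
grip_width: 0.05
grasp_force: 43.2
```

Emit:
apply_moves --pt "-0.08 -1 0 0" --pt "-0.08 -1 0 0" --pt "-0.08 -1 0 0" --pt "-0.08 -1 0 0" --pt "-0.08 -1 0 0"

```text
clock: 25.55
eef_pos: [0.5659, -0.0017, 0.1696]
tool_rot: [0.026, 0.999, -0.016, 0.011]
ft_force: [0.2, 0.4, 0.3]
grip_width: 0.0496
grasp_force: 43.2
```

Emit:
apply_moves --pt "-0.08 -1 0 0" --pt "-0.08 -1 0 0" --pt "-0.08 -1 0 0" --pt "-0.08 -1 0 0" --pt "-0.08 -1 0 0"

```text
clock: 25.97
eef_pos: [0.5686, -0.1019, 0.1729]
tool_rot: [0.026, 0.999, -0.016, 0.011]
ft_force: [-0.0, 0.6, -2.4]
grip_width: 0.0498
grasp_force: 43.2
```

Emit:
apply_moves --pt "-0.08 -1 0 0" --pt "-0.08 -1 0 0" --pt "-0.08 -0.9 0 0" --pt "0 -0.3 0 0" --pt "0 0 0 0"

```text
clock: 26.38
eef_pos: [0.57, -0.1665, 0.1748]
tool_rot: [0.028, 0.999, -0.016, 0.011]
ft_force: [-0.3, 0.1, -1.6]
grip_width: 0.0494
grasp_force: 43.4
```

```bash
python3 -c "
from h import *
go(*dr(.03,.03,.028),177);snap('wrist','w5')"
```

```text
yaw 176.9 q6 -0.22 tilt [ 0.021 -0.032 -0.999] ROLL -0.002 SHIFT [ 0.02 -0.1   6.25]
```

View pics/w5.png

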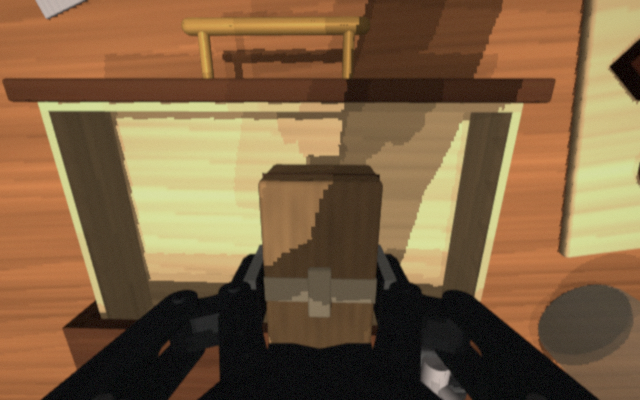

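The gift box is held square above the open drawer, whose front panel lies along row ~90. Lower and release.

Emit:
apply_moves --pt "0 -0.1 0.9 0" --pt "0 0 0.9 0" --pt "0 0 0.9 0" --pt "0 0 0.9 0" --pt "0 0 0.9 0"

```text
clock: 26.85
eef_pos: [0.572, -0.1683, 0.0842]
tool_rot: [0.026, 0.999, -0.015, 0.011]
ft_force: [0.1, 0.1, -1.9]
grip_width: 0.0493
grasp_force: 43.4
```

Emit:
apply_moves --pt "0 0 0.7 0" --pt "0 0 0.5 0" --pt "0 0 0.3 0" --pt "0 0 0.2 0" --pt "0 0 0 0"

```text
clock: 27.27
eef_pos: [0.5726, -0.1706, 0.0505]
tool_rot: [0.026, 0.999, -0.016, 0.01]
ft_force: [-0.7, -0.8, -1.1]
grip_width: 0.0499
grasp_force: 43.4
```

```bash
python3 -c "
from h import *
go(*dr(.03,.03,.026),177); print(atz('w5',275,26,.067), [((atz('w5',u,110,.083)-F)@EX,(atz('w5',u,110,.083)-F)@EY) for u in (45,520)])"
```

```text
yaw 177.0 q6 -0.23 tilt [ 0.02  -0.032 -0.999] ROLL 0.000 SHIFT [ 0.03 -0.09  0.13]
[ 0.43784396 -0.19386407  0.067     ] [(np.float64(-0.048064179797366095), np.float64(-0.16484651262963507)), (np.float64(-0.047247252152206536), np.float64(0.17020877621816558))]
```

Emit:
apply_moves --pt "0 0 0.12 0" --pt "0 0 0 0" --pt "0 0 0 0" --pt "0 0 0 0" --pt "0 0 0 0"

```text
clock: 27.68
eef_pos: [0.5731, -0.1714, 0.0491]
tool_rot: [0.027, 0.999, -0.016, 0.011]
ft_force: [-0.0, 0.0, -1.9]
grip_width: 0.0496
grasp_force: 43.4
```

Emit:
apply_moves --pt "0 0 0 0" --pt "0 0 0 0" --pt "0 0 -0.3 0" --pt "0 0 -1 0" --pt "0 0 -1 0" --claw 0.2

```text
clock: 28.1
eef_pos: [0.5709, -0.1696, 0.0944]
tool_rot: [0.027, 0.999, -0.015, 0.01]
ft_force: [0.9, -1.0, -0.2]
grip_width: 0.0683
grasp_force: 0.0
```

Emit:
apply_moves --pt "0 0 -1 0" --pt "0 0 -1 0" --pt "0 0 -1 0" --pt "0 0 -1 0" --pt "0 0 -0.5 0" --claw 0

```text
clock: 28.52
eef_pos: [0.5711, -0.1672, 0.1881]
tool_rot: [0.027, 0.999, -0.016, 0.013]
ft_force: [0.9, -1.1, 1.0]
grip_width: 0.0854
grasp_force: 0.0
```

```bash
python3 -c "
from h import *
go(.5600,.1645,.17,177);snap('wrist','w6')
im=cv2.imread('pics/w6.png'); print(proj('w6',dr(.03,.03,.036)),proj('w6',dr(-.048,.164,.061)))"
```

```text
yaw 177.0 q6 -0.22 tilt [ 0.026 -0.033 -0.999] ROLL -0.000 SHIFT [ 1.45 16.55  0.34]
[318.9643987 196.5639801] [502.27268834 106.53304376]
```

Emit:
apply_moves --pt "0.09 0.9 0 0" --pt "0.09 1 0 0" --pt "0.09 1 0 0" --pt "0.09 1 0 0" --pt "0.09 1 0 0"

```text
clock: 28.98
eef_pos: [0.5656, -0.0678, 0.1802]
tool_rot: [0.027, 0.999, -0.016, 0.01]
ft_force: [-0.7, -1.1, -0.2]
grip_width: 0.0857
grasp_force: 0.0
```

Emit:
apply_moves --pt "0.09 1 0 0" --pt "0.09 1 0 0" --pt "0.09 1 0 0" --pt "0.09 1 0 0" --pt "0.09 1 0 0"

```text
clock: 29.4
eef_pos: [0.5619, 0.0326, 0.177]
tool_rot: [0.027, 0.999, -0.016, 0.01]
ft_force: [-0.2, -0.4, 0.5]
grip_width: 0.0857
grasp_force: 0.0
```

Emit:
apply_moves --pt "0.09 1 0 0" --pt "0.09 1 0 0" --pt "0.09 1 0 0" --pt "0.09 1 0 0" --pt "0.09 1 0 0"

```text
clock: 29.82
eef_pos: [0.5582, 0.1328, 0.1736]
tool_rot: [0.026, 0.999, -0.016, 0.01]
ft_force: [0.7, -0.5, 0.1]
grip_width: 0.0854
grasp_force: 0.0
```

Emit:
apply_moves --pt "0.05 0.6 0.2 0" --pt "0 0.15 0 0" --pt "0 0 0 0" --pt "0 0 0 0" --pt "0 0 0 0"

```text
clock: 30.23
eef_pos: [0.5588, 0.1458, 0.17]
tool_rot: [0.027, 0.999, -0.016, 0.011]
ft_force: [-0.7, -0.1, -0.2]
grip_width: 0.0854
grasp_force: 0.0
```

```bash
python3 - <<'E'
from h import *
go(.5600,.1645,.040,177); snap('wrist','w7')
im=cv2.imread('pics/w7.png'); g=cv2.cvtColor(im,cv2.COLOR_BGR2GRAY)
print('exp',proj('w7',(.56,.1645,.066)))
c=cv2.HoughCircles(cv2.GaussianBlur(g,(5,5),1),cv2.HOUGH_GRADIENT,1,30,param1=80,param2=25,minRadius=25,maxRadius=80)
if c is not None:
    for u,v,r in c[0][:6]: print(u,v,r,atz('w7',u,v,.066).round(4))
E
```

```text
yaw 176.9 q6 0.33 tilt [ 0.021 -0.032 -0.999] ROLL -0.001 SHIFT [0.13 1.14 6.47]
exp [346.87837035 206.15410064]
344.5 208.5 29.9 [0.562  0.1625 0.066 ]
```

Emit:
apply_moves --pt "0 0.5 0.5 0" --pt "0 0.58 1 0" --pt "0 0 1 0" --pt "0 0 1 0" --pt "0 0 1 0"

```text
clock: 30.7
eef_pos: [0.5617, 0.1657, 0.0782]
tool_rot: [0.027, 0.999, -0.016, 0.011]
ft_force: [-0.0, 0.3, -0.5]
grip_width: 0.0854
grasp_force: 0.0
```

Emit:
apply_moves --pt "0 0 1 0" --pt "0 0 0.7 0" --pt "0 0 0.27 0" --pt "0 0 0 0" --pt "0 0 0 0"

```text
clock: 31.12
eef_pos: [0.5627, 0.1643, 0.0402]
tool_rot: [0.027, 0.999, -0.016, 0.011]
ft_force: [-1.2, 0.5, 0.6]
grip_width: 0.0857
grasp_force: 0.0
```

Emit:
apply_moves --pt "0 0 0 0" --pt "0 0 0 0" --pt "0 0 0 0" --pt "0 0 0 0" --pt "0 0 0 0" --claw 0.32

```text
clock: 31.53
eef_pos: [0.5636, 0.1642, 0.0416]
tool_rot: [0.027, 0.999, -0.016, 0.012]
ft_force: [-0.5, -0.7, 6.8]
grip_width: 0.0579
grasp_force: 7.6
```

Emit:
apply_moves --pt "0 0 0 0" --pt "0 0 0 0" --pt "0 0 0 0" --pt "0 0 0 0" --pt "0 0 0 0" --claw 0.335

```text
clock: 31.95
eef_pos: [0.5636, 0.1642, 0.0419]
tool_rot: [0.027, 0.999, -0.015, 0.012]
ft_force: [-1.3, -2.4, 8.0]
grip_width: 0.0574
grasp_force: 32.2
```

Emit:
apply_moves --pt "0 0 -0.3 0" --pt "0 0 -0.7 0" --pt "0 0 -1 0" --pt "0 0 -1 0" --pt "0 0 -1 0"

```text
clock: 32.37
eef_pos: [0.5601, 0.1669, 0.1204]
tool_rot: [0.026, 0.999, -0.016, 0.01]
ft_force: [0.8, -1.0, -1.0]
grip_width: 0.0576
grasp_force: 32.2
```

Emit:
apply_moves --pt "0 0 -1 0" --pt "0 0 -1 0" --pt "0 0 -0.6 0" --pt "0 0 0 0" --pt "0 0 0 0"

```text
clock: 32.78
eef_pos: [0.5599, 0.1687, 0.1724]
tool_rot: [0.026, 0.999, -0.015, 0.011]
ft_force: [-1.0, -0.5, -2.1]
grip_width: 0.0575
grasp_force: 32.2
```

```bash
python3 - <<'E'
from h import *
go(*dr(-.010,-.08,.15),177)
E
```

```text
yaw 177.0 q6 0.36 tilt [ 0.022 -0.031 -0.999] ROLL -0.000 SHIFT [  0.5  -22.49   0.69]
```

Emit:
apply_moves --pt "0.02 -0.9 0 0" --pt "0.02 -1 0 0" --pt "0.02 -1 0 0" --pt "0.02 -1 0 0" --pt "0.02 -1 0 0"

```text
clock: 33.2
eef_pos: [0.5512, 0.0699, 0.1729]
tool_rot: [0.026, 0.999, -0.016, 0.009]
ft_force: [0.5, -0.4, -1.5]
grip_width: 0.0575
grasp_force: 32.1
```

Emit:
apply_moves --pt "0.02 -1 0 0" --pt "0.02 -1 0 0" --pt "0.02 -1 0 0" --pt "0.02 -1 0 0" --pt "0.02 -1 0 0"

```text
clock: 33.62
eef_pos: [0.5439, -0.0298, 0.1761]
tool_rot: [0.026, 0.999, -0.016, 0.009]
ft_force: [-0.7, 0.8, -1.2]
grip_width: 0.0572
grasp_force: 32.1
```

Emit:
apply_moves --pt "0.02 -1 0 0" --pt "0.02 -1 0 0" --pt "0.02 -1 0 0" --pt "0.02 -1 0 0" --pt "0.02 -1 0 0"

```text
clock: 34.03
eef_pos: [0.5366, -0.1293, 0.179]
tool_rot: [0.026, 0.999, -0.015, 0.009]
ft_force: [0.2, 0.4, -0.8]
grip_width: 0.0577
grasp_force: 32.1
```

Emit:
apply_moves --pt "0.02 -1 0 0" --pt "0.02 -1 0 0" --pt "0.02 -1 0 0" --pt "0.02 -1 0 0" --pt "0.02 -1 0 0"

```text
clock: 34.45
eef_pos: [0.5293, -0.2288, 0.1819]
tool_rot: [0.027, 0.999, -0.015, 0.009]
ft_force: [-0.4, -0.4, -2.5]
grip_width: 0.0576
grasp_force: 32.1
```

Emit:
apply_moves --pt "0.02 -1 0 0" --pt "0.02 -1 0 0" --pt "0 -0.5 0 0" --pt "0 -0.1 0 0" --pt "0 0 0 0"

```text
clock: 34.87
eef_pos: [0.5264, -0.2801, 0.1844]
tool_rot: [0.027, 0.999, -0.015, 0.01]
ft_force: [-0.1, -0.3, -1.5]
grip_width: 0.057
grasp_force: 32.1
```

```bash
python3 - <<'E'
from h import *
go(*dr(-.010,-.08,.030),177)
E
```

```text
yaw 176.9 q6 -0.43 tilt [ 0.019 -0.03  -0.999] ROLL -0.001 SHIFT [0.14 0.19 6.62]
```

Emit:
apply_moves --pt "0.05 0.1 0.9 0" --pt "0.05 0.1 1 0" --pt "0 0 1 0" --pt "0 0 1 0" --pt "0 0 1 0"

```text
clock: 35.28
eef_pos: [0.5274, -0.2774, 0.0865]
tool_rot: [0.026, 1.0, -0.015, 0.011]
ft_force: [0.2, 0.8, -1.4]
grip_width: 0.0573
grasp_force: 32.2
```

Emit:
apply_moves --pt "0 0 0.8 0" --pt "0 0 0.5 0" --pt "0 0 0.3 0" --pt "0 0 0.1 0" --pt "0 0 0 0"

```text
clock: 35.7
eef_pos: [0.5282, -0.2799, 0.0537]
tool_rot: [0.026, 0.999, -0.016, 0.011]
ft_force: [-0.0, -0.3, -1.4]
grip_width: 0.0575
grasp_force: 32.2
```

Emit:
apply_moves --pt "0 0 0.05 0" --pt "0 0 0 0" --pt "0 0 0 0" --pt "0 0 0 0" --pt "0 0 0 0"

```text
clock: 36.12
eef_pos: [0.5283, -0.2805, 0.0532]
tool_rot: [0.027, 0.999, -0.016, 0.011]
ft_force: [-0.5, 0.6, -1.1]
grip_width: 0.0567
grasp_force: 32.2
```

Within about 1 mm of the floor. I release, rise and turn towards the hex box (yaw 197.5).

Emit:
apply_moves --pt "0 0 0.06 0" --pt "0 0 0 0" --pt "0 0 0 0" --pt "0 0 0 0" --pt "0 0 0 0"

```text
clock: 36.53
eef_pos: [0.5284, -0.2807, 0.052]
tool_rot: [0.027, 0.999, -0.016, 0.011]
ft_force: [-0.9, -1.0, 3.0]
grip_width: 0.0573
grasp_force: 32.7
```

Emit:
apply_moves --pt "0 0 0 0" --pt "0 0 0 0" --pt "0 0 -0.4 0" --pt "0 0 -1 0" --pt "0 0 -1 0" --claw 0.15

```text
clock: 36.95
eef_pos: [0.5261, -0.2783, 0.0991]
tool_rot: [0.026, 0.999, -0.015, 0.009]
ft_force: [0.0, -0.5, -0.4]
grip_width: 0.073
grasp_force: 0.0
```

Emit:
apply_moves --pt "0 0 -1 0" --pt "0 0 -1 0" --pt "0 0 -1 0" --pt "0 0 -1 0" --pt "0 0 -0.5 0" --claw 0

```text
clock: 37.37
eef_pos: [0.5262, -0.2764, 0.1927]
tool_rot: [0.026, 0.999, -0.017, 0.013]
ft_force: [0.6, 0.5, 1.0]
grip_width: 0.0853
grasp_force: 0.0
```

```bash
python3 - <<'E'
from h import *
go(.46,.332,.19,177); snap('wrist','w8')
E
```

```text
yaw 177.0 q6 -0.42 tilt [ 0.025 -0.034 -0.999] ROLL -0.000 SHIFT [ 4.9  30.19 -0.98]
```

Emit:
apply_moves --pt "0.16 0.9 0 0" --pt "0.16 1 0 0" --pt "0.16 1 0 0" --pt "0.16 1 0 0" --pt "0.16 1 0 0"

```text
clock: 37.83
eef_pos: [0.5137, -0.1763, 0.1849]
tool_rot: [0.027, 0.999, -0.015, 0.01]
ft_force: [0.4, 1.1, -0.8]
grip_width: 0.0854
grasp_force: 0.0
```

Emit:
apply_moves --pt "0.16 1 0 0" --pt "0.16 1 0 0" --pt "0.16 1 0 0" --pt "0.16 1 0 0" --pt "0.16 1 0 0"

```text
clock: 38.25
eef_pos: [0.503, -0.0757, 0.1815]
tool_rot: [0.027, 0.999, -0.016, 0.01]
ft_force: [0.3, -0.4, 0.9]
grip_width: 0.0854
grasp_force: 0.0
```

Emit:
apply_moves --pt "0.16 1 0 0" --pt "0.16 1 0 0" --pt "0.16 1 0 0" --pt "0.16 1 0 0" --pt "0.16 1 0 0"

```text
clock: 38.67
eef_pos: [0.4924, 0.0249, 0.1782]
tool_rot: [0.026, 0.999, -0.016, 0.01]
ft_force: [-0.5, -0.9, 0.1]
grip_width: 0.0851
grasp_force: 0.0
```

Emit:
apply_moves --pt "0.16 1 0 0" --pt "0.16 1 0 0" --pt "0.16 1 0 0" --pt "0.16 1 0 0" --pt "0.16 1 0 0"

```text
clock: 39.08
eef_pos: [0.4817, 0.1255, 0.1747]
tool_rot: [0.026, 0.999, -0.016, 0.01]
ft_force: [-0.4, -1.0, -0.1]
grip_width: 0.0852
grasp_force: 0.0
```

Emit:
apply_moves --pt "0.16 1 0 0" --pt "0.16 1 0 0" --pt "0.16 1 0 0" --pt "0.16 1 0 0" --pt "0.16 1 0 0"

```text
clock: 39.5
eef_pos: [0.4711, 0.226, 0.1712]
tool_rot: [0.026, 0.999, -0.016, 0.01]
ft_force: [0.5, 0.6, -0.0]
grip_width: 0.0852
grasp_force: 0.0
```

Emit:
apply_moves --pt "0.16 1 0 0" --pt "0.16 1 0 0" --pt "0.16 1 0 0" --pt "0.16 1 0 0" --pt "0.16 1 0 0"

```text
clock: 39.92
eef_pos: [0.4605, 0.3266, 0.1676]
tool_rot: [0.026, 0.999, -0.016, 0.01]
ft_force: [-0.0, 0.4, 0.5]
grip_width: 0.0857
grasp_force: 0.0
```

Emit:
apply_moves --pt "0 0 0 -0.085" --pt "0 0 0 -0.085" --pt "0 0 0 -0.085" --pt "0 0 0 -0.085" --pt "0 0 0 0"

```text
clock: 40.33
eef_pos: [0.4607, 0.3257, 0.1676]
tool_rot: [-0.152, 0.988, -0.018, 0.007]
ft_force: [0.9, 0.5, 0.5]
grip_width: 0.0854
grasp_force: 0.0
```

```bash
python3 - <<'E'
from h import *
go(.3972,.333,.038,197.5); snap('wrist','w9')
im=cv2.imread('pics/w9.png'); g=cv2.cvtColor(im,cv2.COLOR_BGR2GRAY)
print('exp',proj('w9',(.3972,.333,.052)),'carton',proj('w9',(.442,.145,.032)))
# dark hole blob + carton brown blobs
m=((im.max(2)<95)).astype(np.uint8); m[255:]=0
n,l,s,c=cv2.connectedComponentsWithStats(m)
for i in range(1,n):
    if s[i,4]>400: print(s[i],c[i].round(1),atz('w9',*c[i],.052).round(4))
E
```

```text
yaw 197.5 q6 0.33 tilt [ 0.019 -0.033 -0.999] ROLL -0.001 SHIFT [2.97 1.54 6.4 ]
exp [358.31203203 134.04885149] carton [135.29642357 115.40090197]
[  169     0   212   209 23394] [274.8  95.9] [0.3895 0.2618 0.052 ]
[  66   59  143  112 4982] [143.2 114.3] [0.4348 0.1637 0.052 ]
[263 201  47  17 405] [283.1 210. ] [0.4782 0.2926 0.052 ]
```

```bash
python3 - <<'E'
from h import *
im=cv2.imread('pics/w9.png'); x0,y0=290,70; c=im[y0:y0+130,x0:x0+130]; g=cv2.cvtColor(c,cv2.COLOR_BGR2GRAY)
cc=cv2.HoughCircles(cv2.GaussianBlur(g,(3,3),1),cv2.HOUGH_GRADIENT,1,20,param1=60,param2=15,minRadius=10,maxRadius=30)
print(cc[0][:4]+[x0,y0,0] if cc is not None else None)
for u,v,r in cc[0][:2]: print(atz('w9',u+x0,v+y0,.052).round(4))
ls=cv2.createLineSegmentDetector().detect(cv2.resize(g,None,fx=3,fy=3,interpolation=2))[0][:,0]/3
for a in ls:
    P=atz('w9',a[0]+x0,a[1]+y0,.052);Q=atz('w9',a[2]+x0,a[3]+y0,.052);L=np.hypot(*(Q-P)[:2])
    ctr=atz('w9',358,134,.052); n=np.array([-(Q-P)[1],(Q-P)[0]])/L
    if .015<L<.045: print('len %.3f edge-ang mod60 %.1f dist %.4f'%(L,np.degrees(np.arctan2((Q-P)[1],(Q-P)[0]))%60,abs(n@(P-ctr)[:2])))
E
```

```text
[[357.5        134.5         22.70000076]
 [358.5        106.5         16.60000038]]
[0.3977 0.3325 0.052 ]
[0.3775 0.3261 0.052 ]
```

Emit:
apply_moves --pt "0.6 0.3 0 0" --pt "0.6 0.3 0.3 0" --pt "0.6 0.3 0.3 0" --pt "0.6 0.3 0.3 0" --pt "0.55 0.3 0.3 0"

```text
clock: 40.8
eef_pos: [0.3956, 0.3359, 0.1424]
tool_rot: [-0.15, 0.989, -0.018, 0.008]
ft_force: [1.4, -0.7, -0.2]
grip_width: 0.0854
grasp_force: 0.0
```

Emit:
apply_moves --pt "0 0 0.8 0" --pt "0 0 1 0" --pt "0 0 1 0" --pt "0 0 1 0" --pt "0 0 0.5 0"

```text
clock: 41.22
eef_pos: [0.3969, 0.3321, 0.0546]
tool_rot: [-0.15, 0.989, -0.018, 0.006]
ft_force: [-0.1, 0.2, -0.6]
grip_width: 0.0854
grasp_force: 0.0
```

```bash
python3 - <<'E'
from h import *
go(.3977,.3325,.038)
E
```

```text
yaw 197.2 q6 0.42 tilt [ 0.018 -0.035 -0.999] ROLL 0.000 SHIFT [-0.04  0.04  0.83]
```

Emit:
apply_moves --pt "0 0.03 0.4 0" --pt "0 0 0.4 0" --pt "0 0 0 0" --pt "0 0 0 0" --pt "0 0 0 0"

```text
clock: 41.63
eef_pos: [0.399, 0.334, 0.042]
tool_rot: [-0.151, 0.988, -0.017, 0.009]
ft_force: [-0.1, -0.3, -0.0]
grip_width: 0.0853
grasp_force: 0.0
```

Emit:
apply_moves --pt "0 0 0 0" --pt "0 0 0 0" --pt "0 0 0 0" --pt "0 0 0 0" --pt "0 0 0 0" --claw 0.295

```text
clock: 42.05
eef_pos: [0.399, 0.3338, 0.0421]
tool_rot: [-0.151, 0.988, -0.017, 0.009]
ft_force: [-0.9, -0.7, 6.3]
grip_width: 0.0603
grasp_force: 13.4
```

Emit:
apply_moves --pt "0 0 0 0" --pt "0 0 0 0" --pt "0 0 0 0" --pt "0 0 0 0" --pt "0 0 0 0" --claw 0.308

```text
clock: 42.47
eef_pos: [0.399, 0.3338, 0.0424]
tool_rot: [-0.151, 0.988, -0.017, 0.009]
ft_force: [-0.4, -2.1, 7.4]
grip_width: 0.0594
grasp_force: 37.8
```

Emit:
apply_moves --pt "0 0 -0.3 0" --pt "0 0 -0.7 0" --pt "0 0 -1 0" --pt "0 0 -1 0" --pt "0 0 -1 0"

```text
clock: 42.88
eef_pos: [0.3962, 0.3357, 0.1215]
tool_rot: [-0.151, 0.988, -0.018, 0.007]
ft_force: [0.8, -0.5, -1.3]
grip_width: 0.0599
grasp_force: 37.5
```

Emit:
apply_moves --pt "0 0 -1 0.08" --pt "0 0 -1 0.08" --pt "0 0 -1 0.08" --pt "0 0 0 0.08" --pt "0 0 0 0.017"

```text
clock: 43.3
eef_pos: [0.396, 0.3385, 0.1824]
tool_rot: [0.026, 0.999, -0.015, 0.012]
ft_force: [0.2, 0.0, -2.1]
grip_width: 0.0597
grasp_force: 37.5
```

```bash
python3 - <<'E'
from h import *
go(*dr(.063,-.082,.16),177)
E
```

```text
yaw 177.0 q6 0.78 tilt [ 0.023 -0.03  -0.999] ROLL 0.001 SHIFT [-11.77 -30.63   1.19]
```

Emit:
apply_moves --pt "-0.38 -0.9 0 0" --pt "-0.38 -1 0 0" --pt "-0.38 -1 0 0" --pt "-0.38 -1 0 0" --pt "-0.38 -1 0 0"

```text
clock: 43.72
eef_pos: [0.4278, 0.2369, 0.1838]
tool_rot: [0.024, 1.0, -0.016, 0.01]
ft_force: [1.0, -0.1, -1.0]
grip_width: 0.0596
grasp_force: 37.5
```

Emit:
apply_moves --pt "-0.38 -1 0 0" --pt "-0.38 -1 0 0" --pt "-0.38 -1 0 0" --pt "-0.38 -1 0 0" --pt "-0.38 -1 0 0"

```text
clock: 44.13
eef_pos: [0.4607, 0.1353, 0.1878]
tool_rot: [0.024, 1.0, -0.016, 0.01]
ft_force: [0.1, -0.4, -2.2]
grip_width: 0.0598
grasp_force: 37.5
```

Emit:
apply_moves --pt "-0.38 -1 0 0" --pt "-0.38 -1 0 0" --pt "-0.38 -1 0 0" --pt "-0.38 -1 0 0" --pt "-0.38 -1 0 0"

```text
clock: 44.55
eef_pos: [0.4936, 0.0337, 0.1916]
tool_rot: [0.024, 1.0, -0.016, 0.009]
ft_force: [0.7, -0.8, -1.6]
grip_width: 0.0595
grasp_force: 37.5
```

Emit:
apply_moves --pt "-0.38 -1 0 0" --pt "-0.38 -1 0 0" --pt "-0.38 -1 0 0" --pt "-0.38 -1 0 0" --pt "-0.38 -1 0 0"

```text
clock: 44.97
eef_pos: [0.5266, -0.0678, 0.1955]
tool_rot: [0.024, 1.0, -0.016, 0.009]
ft_force: [0.5, -0.3, -1.8]
grip_width: 0.0601
grasp_force: 37.5
```

Emit:
apply_moves --pt "-0.38 -1 0 0" --pt "-0.38 -1 0 0" --pt "-0.38 -1 0 0" --pt "-0.38 -1 0 0" --pt "-0.38 -1 0 0"

```text
clock: 45.38
eef_pos: [0.5595, -0.1693, 0.1992]
tool_rot: [0.024, 1.0, -0.015, 0.009]
ft_force: [0.0, 0.1, -1.6]
grip_width: 0.0599
grasp_force: 37.5
```

Emit:
apply_moves --pt "-0.38 -1 0 0" --pt "-0.38 -1 0 0" --pt "-0.38 -1 0 0" --pt "-0.38 -1 0 0" --pt "-0.38 -1 0 0"

```text
clock: 45.8
eef_pos: [0.5926, -0.2709, 0.2029]
tool_rot: [0.024, 1.0, -0.015, 0.009]
ft_force: [-0.1, -0.1, -1.6]
grip_width: 0.0596
grasp_force: 37.5
```

```bash
python3 - <<'E'
from h import *
go(*dr(.063,-.082,.030),177)
E
```

```text
yaw 177.2 q6 -0.37 tilt [ 0.018 -0.03  -0.999] ROLL 0.004 SHIFT [-0.22 -0.51  7.57]
```

Emit:
apply_moves --pt "-0.15 -0.3 0 0.004" --pt "0 0 1 0" --pt "0 0 1 0" --pt "0 0 1 0" --pt "0 0 1 0"

```text
clock: 46.22
eef_pos: [0.5967, -0.2782, 0.1229]
tool_rot: [0.026, 0.999, -0.015, 0.01]
ft_force: [0.2, -0.2, -1.5]
grip_width: 0.0596
grasp_force: 37.6
```

```bash
python3 - <<'E'
from h import *
go(*dr(.063,-.082,.030),177)
E
```

```text
yaw 177.0 q6 -0.38 tilt [ 0.019 -0.03  -0.999] ROLL -0.000 SHIFT [-0.07 -0.28  3.56]
```

Emit:
apply_moves --pt "-0.05 -0.2 0.9 0" --pt "0 0 0.9 0" --pt "0 0 0.8 0" --pt "0 0 0.5 0" --pt "0 0 0.3 0"

```text
clock: 46.63
eef_pos: [0.5981, -0.284, 0.0544]
tool_rot: [0.027, 1.0, -0.015, 0.009]
ft_force: [0.0, 0.2, -2.0]
grip_width: 0.0599
grasp_force: 37.6
```

Emit:
apply_moves --pt "0 0 0.06 0" --pt "0 0 0 0" --pt "0 0 0 0" --pt "0 0 0 0" --pt "0 0 0 0"

```text
clock: 47.05
eef_pos: [0.6005, -0.2856, 0.0572]
tool_rot: [0.027, 0.999, -0.016, 0.012]
ft_force: [-0.1, -0.4, -0.9]
grip_width: 0.0599
grasp_force: 37.6
```

Emit:
apply_moves --pt "0 0 0.2 0" --pt "0 0 0.05 0" --pt "0 0 0 0" --pt "0 0 0 0" --pt "0 0 0 0"

```text
clock: 47.47
eef_pos: [0.601, -0.2859, 0.0524]
tool_rot: [0.027, 0.999, -0.016, 0.012]
ft_force: [0.0, 1.1, 6.1]
grip_width: 0.0597
grasp_force: 38.0
```

Emit:
apply_moves --pt "0 0 0 0" --pt "0 0 0 0" --pt "0 0 -0.4 0" --pt "0 0 -1 0" --pt "0 0 -1 0" --claw 0.15

```text
clock: 47.88
eef_pos: [0.5975, -0.2833, 0.0979]
tool_rot: [0.027, 0.999, -0.015, 0.009]
ft_force: [-0.3, -0.9, 0.4]
grip_width: 0.0722
grasp_force: 0.0
```

Emit:
apply_moves --pt "0 0 -1 0" --pt "0 0 -1 0" --pt "0 0 -1 0" --pt "0 0 -1 0" --pt "0 0 -0.5 0"

```text
clock: 48.3
eef_pos: [0.5978, -0.2814, 0.1921]
tool_rot: [0.027, 0.999, -0.016, 0.013]
ft_force: [-0.2, -0.7, 0.6]
grip_width: 0.0726
grasp_force: 0.0
```

```bash
python3 - <<'E'
from h import *
go(.50,.145,.19,177); snap('wrist','w10')
for n,p in dict(gift=(.03,.03,.036),jar=(-.01,-.08,.054),hexa=(.063,-.082,.04)).items(): print(n,proj('w10',dr(*p)).round())
E
```

```text
yaw 176.9 q6 -0.38 tilt [ 0.024 -0.033 -0.999] ROLL -0.001 SHIFT [ 6.   21.02 -0.73]
gift [448. 161.]
jar [321. 114.]
hexa [320. 197.]
```

View pics/w10.png

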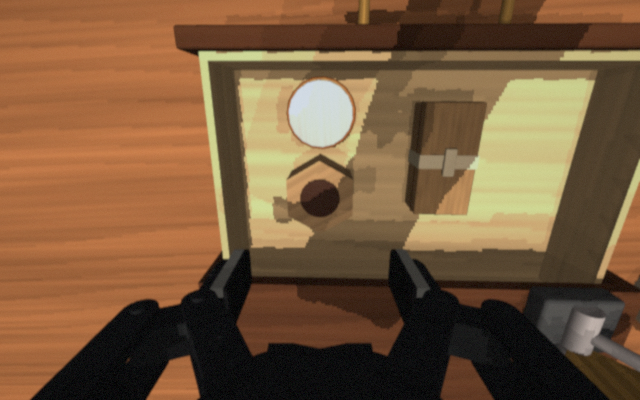

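All three items stand upright and apart: jar (321,113), hex box (320,197), gift box (448,160), each where predicted. Now the carton.

Emit:
apply_moves --pt "0.28 0.9 0 0" --pt "0.28 1 0 0" --pt "0.28 1 0 0" --pt "0.28 1 0 0" --pt "0.28 1 0 0" --claw 0

```text
clock: 48.77
eef_pos: [0.5733, -0.1807, 0.1838]
tool_rot: [0.027, 0.999, -0.015, 0.01]
ft_force: [1.0, -0.2, 0.2]
grip_width: 0.0857
grasp_force: 0.0
```

Emit:
apply_moves --pt "0.28 1 0 0" --pt "0.28 1 0 0" --pt "0.28 1 0 0" --pt "0.28 1 0 0" --pt "0.28 1 0 0"

```text
clock: 49.18
eef_pos: [0.5508, -0.0794, 0.1802]
tool_rot: [0.027, 0.999, -0.016, 0.01]
ft_force: [0.0, 1.0, -1.2]
grip_width: 0.0856
grasp_force: 0.0
```

Emit:
apply_moves --pt "0.28 1 0 0" --pt "0.28 1 0 0" --pt "0.28 1 0 0" --pt "0.28 1 0 0" --pt "0.28 1 0 0"

```text
clock: 49.6
eef_pos: [0.5283, 0.0218, 0.1766]
tool_rot: [0.027, 0.999, -0.016, 0.01]
ft_force: [0.3, -0.8, 0.3]
grip_width: 0.0856
grasp_force: 0.0
```

Emit:
apply_moves --pt "0.28 1 0 0" --pt "0.28 1 0 0" --pt "0.28 1 0 0" --pt "0.28 1 0 0" --pt "0.28 1 0 0"

```text
clock: 50.02
eef_pos: [0.5058, 0.123, 0.1729]
tool_rot: [0.027, 0.999, -0.016, 0.01]
ft_force: [-0.1, 0.7, -0.2]
grip_width: 0.0855
grasp_force: 0.0
```

Emit:
apply_moves --pt "0 0 0 0.11" --pt "0 0 0 0.11" --pt "0 0 0 0.11" --pt "0 0 0 0.11" --pt "0 0 0 0.11"

```text
clock: 50.43
eef_pos: [0.5061, 0.1222, 0.1729]
tool_rot: [0.312, 0.95, -0.012, 0.014]
ft_force: [0.4, -0.8, 0.5]
grip_width: 0.0858
grasp_force: 0.0
```

Emit:
apply_moves --pt "0 0 0 0.11" --pt "0 0 0 0.03" --pt "0 0 0 0" --pt "0 0 0 0" --pt "0 0 0 0"

```text
clock: 50.85
eef_pos: [0.5065, 0.1221, 0.1735]
tool_rot: [0.378, 0.926, -0.011, 0.015]
ft_force: [0.5, 0.5, 0.2]
grip_width: 0.0853
grasp_force: 0.0
```

```bash
cat > cart.py <<'E'
from h import *
import sys
def carton(f):
    im=cv2.imread('pics/%s.png'%f); hsv=cv2.cvtColor(im,cv2.COLOR_BGR2HSV)
    # board pixels are yellow saturated; carton = non-board (dark brown or cream) near expected spot
    e=proj(f,(.442,.145,.032)); 
    m=((im.max(2)<75)).astype(np.uint8)
    n,l,s,c=cv2.connectedComponentsWithStats(m)
    print('exp',e.round(), 'ends',proj(f,(.442+.036,.145-.034,.032)).round(),proj(f,(.442-.036,.145+.034,.032)).round())
    for i in range(1,n):
        if 250<s[i,4]<9000: print(s[i],c[i].round(1),atz(f,*c[i],.032).round(4))
    M=np.array([[hsv[int(e[1])+dv,int(e[0])+du] for du in range(-100,101,25)] for dv in range(-75,76,25)]); print(M.tolist())
snap('wrist',sys.argv[1]); go(.442,.145,.035,137); carton(sys.argv[1])
E
python3 cart.py w11
```

```text
yaw 135.6 q6 1.03 tilt [ 0.02  -0.032 -0.999] ROLL -0.024 SHIFT [ 3.39 -1.3   6.83]
exp [288. 122.] ends [291. 177.] [285.  59.]
[  0   0  39  55 935] [17.  20.7] [0.2389 0.0482 0.032 ]
[  29   13   82   81 3033] [67.8 53. ] [0.2788 0.0563 0.032 ]
[ 259   60   49   38 1000] [276.5  84.1] [0.414  0.1605 0.032 ]
[ 266  157   49   36 1707] [290.5 174.2] [0.4757 0.1128 0.032 ]
[ 571  202   69  114 3785] [614.6 254.8] [0.7636 0.2877 0.032 ]
[[[11, 161, 92], [16, 117, 100], [18, 112, 146], [17, 114, 181], [19, 106, 182], [22, 97, 181], [24, 94, 184], [24, 91, 182], [22, 99, 183]], [[16, 117, 124], [17, 116, 119], [17, 113, 90], [8, 177, 26], [10, 109, 84], [16, 114, 85], [24, 94, 184], [22, 98, 182], [27, 85, 185]], [[17, 118, 108], [17, 115, 93], [16, 115, 106], [17, 96, 48], [14, 90, 62], [22, 59, 95], [22, 96, 183], [25, 91, 185], [29, 82, 183]], [[17, 115, 104], [17, 113, 113], [16, 118, 99], [17, 80, 102], [21, 76, 108], [19, 81, 98], [18, 114, 132], [19, 107, 186], [24, 94, 184]], [[13, 157, 109], [17, 113, 115], [18, 116, 101], [17, 114, 112], [17, 76, 107], [17, 78, 137], [16, 112, 128], [17, 113, 126], [28, 84, 185]], [[12, 164, 146], [12, 159, 136], [17, 117, 109], [16, 111, 106], [12, 196, 26], [14, 135, 32], [17, 116, 121], [17, 111, 135], [17, 114, 130]], [[12, 161, 144], [12, 162, 142], [12, 162, 156], [19, 105, 184], [17, 114, 114], [18, 111, 110], [17, 115, 109], [17, 114, 116], [17, 112, 150]]]
```

```bash
cat > cart2.py <<'E'
from h import *
import sys
f=sys.argv[1]; im=cv2.imread('pics/%s.png'%f); hsv=cv2.cvtColor(im,cv2.COLOR_BGR2HSV).astype(int); H,S,V=hsv[...,0],hsv[...,1],hsv[...,2]
e=proj(f,(.442,.145,.032))
m=(((H<=14)&(V<100))|(V<60)|(S<90)&(V<165)).astype(np.uint8)
roi=np.zeros_like(m); roi[max(0,int(e[1])-100):int(e[1])+100,int(e[0])-65:int(e[0])+65]=1; m&=roi
m=cv2.morphologyEx(m,cv2.MORPH_OPEN,np.ones((5,5),np.uint8)); m=cv2.morphologyEx(m,cv2.MORPH_CLOSE,np.ones((7,7),np.uint8))
n,l,s,c=cv2.connectedComponentsWithStats(m); i=1+np.argmax(s[1:,4]); print(s[i],c[i])
R=cv2.minAreaRect(np.argwhere(l==i)[:,::-1].astype(np.float32)); B=cv2.boxPoints(R); P=np.array([atz(f,*b,.032) for b in B])
print(R); print('centre',P.mean(0).round(4))
for k in range(4):
    d=P[(k+1)%4]-P[k]; print('edge %.4f yaw %.1f'%(np.hypot(*d[:2]),np.degrees(np.arctan2(d[1],d[0]))%180))
for v in range(max(0,int(e[1])-90),int(e[1])+90,12):
    u=np.where(l[v]==i)[0]; print(v,(u.min(),u.max()) if len(u) else None,end=' ')
E
python3 cart2.py w11
```

```text
[ 259   53   56  140 7014] [287.97946963 120.44625036]
((287.02178955078125, 122.328369140625), (140.03045654296875, 53.11318588256836), 88.49256896972656)
centre [0.4447 0.141  0.032 ]
edge 0.0431 yaw 46.8
edge 0.1186 yaw 136.7
edge 0.0505 yaw 47.3
edge 0.1192 yaw 133.2
32 None 44 None 56 (np.int64(259), np.int64(311)) 68 (np.int64(260), np.int64(312)) 80 (np.int64(261), np.int64(312)) 92 (np.int64(261), np.int64(312)) 104 (np.int64(261), np.int64(313)) 116 (np.int64(262), np.int64(313)) 128 (np.int64(263), np.int64(313)) 140 (np.int64(264), np.int64(313)) 152 (np.int64(265), np.int64(313)) 164 (np.int64(267), np.int64(313)) 176 (np.int64(268), np.int64(314)) 188 (np.int64(269), np.int64(314)) 200 None
```

```bash
python3 - <<'E'
from h import *
go(.444,.1425,.10);go(.444,.1425,.035)
E
```

```text
yaw 135.6 q6 1.03 tilt [ 0.02  -0.032 -0.999] ROLL 0.000 SHIFT [ 3.08 -1.43  3.58]
yaw 135.6 q6 1.03 tilt [ 0.02  -0.032 -0.999] ROLL 0.000 SHIFT [ 3.2  -1.4   6.83]
```

Emit:
apply_moves --pt "0.7 -0.3 0.3 0" --pt "0.7 -0.3 0.8 0" --pt "0.7 -0.3 0.8 0" --pt "0.7 -0.3 0.8 0" --pt "0.3 -0.2 0.8 0"

```text
clock: 51.32
eef_pos: [0.4427, 0.1438, 0.1012]
tool_rot: [0.378, 0.926, -0.011, 0.015]
ft_force: [-0.5, -0.8, -0.3]
grip_width: 0.0854
grasp_force: 0.0
```

Emit:
apply_moves --pt "0 0 0.5 0" --pt "0 0 0 0" --pt "0 0 0 0" --pt "0 0 0 0" --pt "0 0 0 0"

```text
clock: 51.73
eef_pos: [0.4458, 0.1434, 0.093]
tool_rot: [0.379, 0.925, -0.01, 0.017]
ft_force: [-0.1, -0.5, -0.6]
grip_width: 0.085
grasp_force: 0.0
```

```bash
python3 - <<'E'
from h import *
go(.444,.1425,.035)
E
```

```text
yaw 135.5 q6 1.11 tilt [ 0.023 -0.031 -0.999] ROLL 0.000 SHIFT [ 0.14 -0.08  2.9 ]
```

Emit:
apply_moves --pt "0.1 -0.05 0.8 0" --pt "0 0 0.8 0" --pt "0 0 0.7 0" --pt "0 0 0.4 0" --pt "0 0 0.2 0"

```text
clock: 52.15
eef_pos: [0.4437, 0.1418, 0.0335]
tool_rot: [0.379, 0.925, -0.011, 0.015]
ft_force: [-0.6, -1.1, 0.1]
grip_width: 0.0854
grasp_force: 0.0
```

Emit:
apply_moves --pt "0 0 0 0" --pt "0 0 0 0" --pt "0 0 0 0" --pt "0 0 0 0" --pt "0 0 0 0" --claw 0.48

```text
clock: 52.57
eef_pos: [0.4445, 0.1423, 0.0348]
tool_rot: [0.379, 0.925, -0.01, 0.016]
ft_force: [0.6, 0.8, 0.4]
grip_width: 0.0444
grasp_force: 0.3
```

Emit:
apply_moves --pt "0 0 0 0" --pt "0 0 0 0" --pt "0 0 0 0" --pt "0 0 0 0" --pt "0 0 0 0" --claw 0.495

```text
clock: 52.98
eef_pos: [0.4445, 0.1423, 0.0349]
tool_rot: [0.378, 0.925, -0.01, 0.016]
ft_force: [0.1, -0.1, 5.4]
grip_width: 0.0433
grasp_force: 22.3
```

Emit:
apply_moves --pt "0 0 0 0" --pt "0 0 0 0" --pt "0 0 -0.3 0" --pt "0 0 -0.7 0" --pt "0 0 -1 0" --claw 0.5

```text
clock: 53.4
eef_pos: [0.4408, 0.1424, 0.0728]
tool_rot: [0.379, 0.925, -0.013, 0.014]
ft_force: [-0.2, 0.9, -0.9]
grip_width: 0.0433
grasp_force: 31.9
```

Emit:
apply_moves --pt "0 0 -1 0" --pt "0 0 -1 0" --pt "0 0 -1 0" --pt "0 0 -1 0" --pt "0 0 -1 0"

```text
clock: 53.82
eef_pos: [0.44, 0.1462, 0.1747]
tool_rot: [0.379, 0.925, -0.011, 0.015]
ft_force: [0.6, 0.4, -2.7]
grip_width: 0.0431
grasp_force: 31.9
```

Emit:
apply_moves --pt "0 0 0 -0.1" --pt "0 0 0 -0.1" --pt "0 0 0 -0.1" --pt "0 0 0 -0.1" --pt "0 0 0 -0.1"

```text
clock: 54.23
eef_pos: [0.4401, 0.1462, 0.1737]
tool_rot: [0.124, 0.992, -0.015, 0.012]
ft_force: [0.8, 1.0, -1.6]
grip_width: 0.0432
grasp_force: 31.9
```

Emit:
apply_moves --pt "0 0 0 -0.1" --pt "0 0 0 -0.09" --pt "0 0 0 0" --pt "0 0 0 0" --pt "0 0 0 0"

```text
clock: 54.65
eef_pos: [0.4405, 0.1463, 0.1738]
tool_rot: [0.028, 0.999, -0.016, 0.011]
ft_force: [0.8, 1.0, -0.8]
grip_width: 0.0432
grasp_force: 31.9
```

```bash
python3 - <<'E'
from h import *
go(*dr(.03,.112,.14),177)
E
```

```text
yaw 176.8 q6 0.40 tilt [ 0.02  -0.032 -0.999] ROLL -0.003 SHIFT [ -7.39 -11.44   1.11]
```

Emit:
apply_moves --pt "-0.62 -0.9 0 0" --pt "-0.62 -0.95 0 0" --pt "-0.62 -0.95 0 0" --pt "-0.62 -0.95 0 0" --pt "-0.62 -0.95 0 0"

```text
clock: 55.07
eef_pos: [0.4979, 0.0484, 0.1782]
tool_rot: [0.028, 0.999, -0.016, 0.011]
ft_force: [-0.0, 0.0, -1.1]
grip_width: 0.0434
grasp_force: 32.0
```

Emit:
apply_moves --pt "-0.62 -0.95 0 0" --pt "-0.62 -0.95 0 0" --pt "-0.62 -0.95 0 0" --pt "-0.62 -0.95 0 0" --pt "-0.62 -0.95 0 0"

```text
clock: 55.48
eef_pos: [0.5546, -0.0499, 0.1824]
tool_rot: [0.028, 0.999, -0.016, 0.011]
ft_force: [0.9, 0.2, -1.2]
grip_width: 0.0431
grasp_force: 32.0
```

Emit:
apply_moves --pt "-0.62 -0.95 0 0" --pt "-0.57 -0.95 0 0" --pt "0 0 0 0" --pt "0 0 0 0" --pt "0 0 0 0"

```text
clock: 55.9
eef_pos: [0.5754, -0.0877, 0.1837]
tool_rot: [0.027, 0.999, -0.015, 0.01]
ft_force: [0.6, 0.7, -0.9]
grip_width: 0.0435
grasp_force: 32.1
```

```bash
python3 - <<'E'
from h import *
go(*dr(.03,.112,.023),177); snap('wrist','w12')
M=Ro.from_quat(bot.get_obs()['tool_rot']).as_matrix(); 
# dark held carton outline: near-end position
im=cv2.imread('pics/w12.png'); hsv=cv2.cvtColor(im,cv2.COLOR_BGR2HSV)
e0=bot.get_obs()['eef_pos']; c=lambda a,b:(e0+M@np.array([a,b,.003])).tolist()
for p in [(.06,-.022),(.06,.022),(.02,-.022),(.02,.022)]: print(p,proj('w12',c(*p)).round())
print(hsv[100:260:10,325].tolist())
E
```

```text
yaw 176.9 q6 -0.08 tilt [ 0.019 -0.031 -0.999] ROLL -0.002 SHIFT [0.09 0.07 6.94]
(0.06, -0.022) [270. 151.]
(0.06, 0.022) [373. 151.]
(0.02, -0.022) [274. 237.]
(0.02, 0.022) [368. 237.]
[[15, 149, 41], [17, 116, 108], [17, 108, 118], [16, 114, 114], [16, 109, 112], [12, 184, 18], [0, 202, 24], [16, 206, 21], [175, 166, 20], [13, 141, 29], [8, 166, 23], [13, 184, 25], [10, 166, 23], [19, 76, 97], [19, 71, 108], [19, 77, 106]]
```

Emit:
apply_moves --pt "0.05 0.1 0.9 0" --pt "0.05 0.1 1 0" --pt "0 0 1 0" --pt "0 0 1 0" --pt "0 0 1 0"

```text
clock: 56.37
eef_pos: [0.5758, -0.0858, 0.0856]
tool_rot: [0.026, 0.999, -0.016, 0.011]
ft_force: [0.4, 0.1, -1.1]
grip_width: 0.0434
grasp_force: 32.1
```

Emit:
apply_moves --pt "0 0 0.9 0" --pt "0 0 0.6 0" --pt "0 0 0.4 0" --pt "0 0 0 0" --pt "0 0 0 0"

```text
clock: 56.78
eef_pos: [0.5871, -0.0871, 0.0588]
tool_rot: [0.027, 0.999, -0.015, 0.023]
ft_force: [0.6, 0.4, 33.6]
grip_width: 0.0433
grasp_force: 37.3
```

```bash
python3 - <<'E'
from h import *
go(*dr(.03,.112,.023),177)
E
```

```text
yaw 177.0 q6 -0.08 tilt [ 0.046 -0.031 -0.998] ROLL -0.000 SHIFT [ 0.56 -0.18  0.67]
```

```bash
python3 - <<'E'
from h import *
o=bot.get_obs(); print({k:np.round(o[k],3) for k in('ft_force','ft_torque','tau','joint_pos')})
f=o['ft_force'];t=o['ft_torque']; print('contact offset x,y from ref', -t[1]/f[2], t[0]/f[2])
E
```

```text
{'ft_force': array([ 0.592,  0.391, 33.6  ]), 'ft_torque': array([ 1.644, -0.297, -0.034]), 'tau': array([ -0.214, -27.243,  10.061,   0.084,  -1.65 ,  -0.099]), 'joint_pos': array([-0.136,  0.538, -0.089,  0.895, -0.024, -0.083])}
contact offset x,y from ref 0.00885391358241285 0.04891770270647283
```

Emit:
apply_moves --pt "0 0 -0.3 0" --pt "0 0 0 0" --pt "0 0 0 0" --pt "0 0 0 0" --pt "0 0 0 0"

```text
clock: 57.2
eef_pos: [0.5805, -0.0871, 0.0589]
tool_rot: [0.027, 0.999, -0.015, 0.016]
ft_force: [-0.2, -0.0, 19.4]
grip_width: 0.0434
grasp_force: 35.6
```

```bash
python3 - <<'E'
from h import *
o=bot.get_obs(); print({k:np.round(o[k],3) for k in('ft_force','ft_torque')})
f=o['ft_force'];t=o['ft_torque']; print('contact offset x,y from ref', -t[1]/f[2], t[0]/f[2])
go(*dr(.03,.112,.023),177)
E
```

```text
{'ft_force': array([-0.188, -0.042, 19.366]), 'ft_torque': array([0.902, 0.172, 0.074])}
contact offset x,y from ref -0.008888886085206696 0.04656606529003228
yaw 177.0 q6 -0.08 tilt [ 0.03  -0.031 -0.999] ROLL -0.000 SHIFT [ 0.22 -0.16  0.69]
```

Contact offset is 48 mm to the left, so the gripper's left linkage sits on the drawer's left wall. I make room: raise slightly, slide right so the finger nudges the gift box about 20 mm, then come back and lower the carton at y≈0.088.

Emit:
apply_moves --pt "0.2 0 -0.15 0" --pt "0 -0.2 0 0" --pt "0 -0.2 0 0" --pt "0 -0.2 0 0" --pt "0 -0.2 0 0"

```text
clock: 57.62
eef_pos: [0.571, -0.1039, 0.0564]
tool_rot: [0.027, 0.999, -0.016, 0.01]
ft_force: [0.2, -0.5, -1.8]
grip_width: 0.0433
grasp_force: 32.3
```

```bash
cat >> h.py <<'E'
def where():
    o=bot.get_obs(); d=o['eef_pos']-F; print('drawer xyz',np.round([d@EX,d@EY,d[2]],4),'ft',o['ft_force'].round(1),o['ft_torque'].round(2),'grip',round(float(o['grasp_force']),1),round(float(o['grip_width']),4))
E
python3 -c "
from h import *
where()"
```

```text
drawer xyz [0.0254 0.0983 0.0344] ft [ 0.2 -0.5 -1.8] [0.03 0.05 0.02] grip 32.3 0.0433
```

Emit:
apply_moves --pt "0 -0.3 0 0" --pt "0 -0.3 0 0" --pt "0 -0.3 0 0" --pt "0 -0.3 0 0" --pt "0 -0.2 0 0"

```text
clock: 58.03
eef_pos: [0.5704, -0.1326, 0.0582]
tool_rot: [0.027, 0.999, -0.016, 0.011]
ft_force: [-0.8, 0.5, -0.6]
grip_width: 0.0433
grasp_force: 32.9
```

```bash
python3 -c "
from h import *
where()"
```

```text
drawer xyz [0.0263 0.0696 0.0362] ft [-0.8  0.5 -0.6] [ 0.12  0.02 -0.03] grip 32.9 0.0433
```

Emit:
apply_moves --pt "0 0.3 0 0" --pt "0 0.3 0 0" --pt "0 0.22 0 0" --pt "0 0 0.2 0" --pt "0 0 0.2 0"

```text
clock: 58.45
eef_pos: [0.5719, -0.1148, 0.0499]
tool_rot: [0.026, 0.999, -0.016, 0.011]
ft_force: [0.5, 0.3, -1.4]
grip_width: 0.043
grasp_force: 32.3
```

```bash
python3 -c "
from h import *
where(); snap('wrist','w13')
im=cv2.imread('pics/w13.png');hsv=cv2.cvtColor(im,cv2.COLOR_BGR2HSV)
for y in (.045,.035,.031,.01,-.015,-.02): print(y,proj('w13',dr(-.01,y,.036)).round())
v=int(proj('w13',dr(-.01,.01,.036))[1]); print(v,[(u,hsv[v,u].tolist()) for u in range(120,300,8)])"
```

```text
drawer xyz [0.0269 0.0875 0.0279] ft [ 0.5  0.3 -1.4] [ 0.03  0.02 -0.03] grip 32.3 0.043
0.045 [218. 211.]
0.035 [194. 210.]
0.031 [185. 210.]
0.01 [136. 210.]
-0.015 [ 78. 209.]
-0.02 [ 66. 209.]
209 [(120, [15, 130, 171]), (128, [15, 127, 173]), (136, [15, 129, 188]), (144, [15, 129, 200]), (152, [15, 129, 184]), (160, [15, 130, 187]), (168, [15, 129, 198]), (176, [15, 128, 194]), (184, [15, 132, 155]), (192, [15, 128, 68]), (200, [15, 123, 54]), (208, [13, 124, 70]), (216, [15, 120, 68]), (224, [19, 101, 238]), (232, [22, 93, 247]), (240, [22, 93, 247]), (248, [22, 93, 247]), (256, [22, 93, 247]), (264, [22, 92, 247]), (272, [11, 128, 82]), (280, [8, 129, 83]), (288, [10, 141, 78]), (296, [7, 129, 81])]
```

The gift box's left edge is now at y≈0.032, so there is room. Lower and release the carton.

Emit:
apply_moves --pt "0 0 0.15 0" --pt "0 0 0.08 0" --pt "0 0 0 0" --pt "0 0 0 0" --pt "0 0 0 0"

```text
clock: 58.92
eef_pos: [0.5725, -0.1156, 0.0458]
tool_rot: [0.027, 0.999, -0.015, 0.012]
ft_force: [0.6, 2.0, 1.6]
grip_width: 0.043
grasp_force: 32.7
```

Emit:
apply_moves --pt "0 0 0.05 0" --pt "0 0 0.05 0" --pt "0 0 0 0" --pt "0 0 0 0" --pt "0 0 0 0"

```text
clock: 59.33
eef_pos: [0.5738, -0.1156, 0.0454]
tool_rot: [0.027, 0.999, -0.015, 0.013]
ft_force: [-0.8, 1.9, 9.0]
grip_width: 0.0435
grasp_force: 33.5
```

```bash
python3 -c "
from h import *
where()"
```

```text
drawer xyz [0.0288 0.0868 0.0234] ft [-0.8  1.9  9. ] [ 0.72 -0.25  0.02] grip 33.5 0.0435
```

Emit:
apply_moves --pt "0 0 0 0" --pt "0 0 0 0" --pt "0 0 -0.3 0" --pt "0 0 -0.6 0" --pt "0 0 -1 0" --claw 0.38

```text
clock: 59.75
eef_pos: [0.5685, -0.1145, 0.0792]
tool_rot: [0.027, 0.999, -0.015, 0.008]
ft_force: [-0.3, -0.4, -0.2]
grip_width: 0.0527
grasp_force: 0.0
```

Emit:
apply_moves --pt "0 0 -1 0" --pt "0 0 -1 0" --pt "0 0 -1 0" --pt "0 0 -1 0" --pt "0 0 -1 0"

```text
clock: 60.17
eef_pos: [0.5682, -0.1116, 0.182]
tool_rot: [0.027, 0.999, -0.016, 0.01]
ft_force: [0.4, -0.2, -0.0]
grip_width: 0.053
grasp_force: 0.0
```

Emit:
apply_moves --pt "-1 -1 -1 0" --pt "-1 -1 -1 0" --pt "-0.5 -1 -1 0" --pt "0 0 0 0" --pt "0 0 0 0"

```text
clock: 60.58
eef_pos: [0.6147, -0.1733, 0.2449]
tool_rot: [0.028, 0.999, -0.016, 0.012]
ft_force: [0.1, -0.1, 0.1]
grip_width: 0.053
grasp_force: 0.0
```

```bash
python3 - <<'E'
from h import *
where(); snap('wrist','w14'); snap('top','t14')
im=cv2.imread('pics/w14.png'); hsv=cv2.cvtColor(im,cv2.COLOR_BGR2HSV).astype(int)
# rectify drawer at carton-top height (z=.020) : rows x -45..120, cols y +160..-160
pts=np.float32([proj('w14',dr(x,y,.020)) for x,y in[(-.048,.164),(-.048,-.164),(.112,.164),(.112,-.164)]])
print(pts.round().tolist())
dst=np.float32([[0,0],[328,0],[0,160],[328,160]])
w=cv2.warpPerspective(im,cv2.getPerspectiveTransform(pts,dst),(328,160)); cv2.imwrite('pics/rect.png',w)
h=cv2.cvtColor(w,cv2.COLOR_BGR2HSV).astype(int)
for r in range(4,160,8): print('%4d '%(r-48)+''.join('.' if h[r,c,2]>150 and h[r,c,1]<120 else ('#' if h[r,c,2]<60 else 'o') for c in range(2,328,4)))
E
```

```text
drawer xyz [0.0727 0.0313 0.2229] ft [ 0.1 -0.1  0.1] [0.04 0.02 0.06] grip 0.0 0.053
[[459.0, 59.0], [137.0, 62.0], [438.0, 210.0], [165.0, 208.0]]
 -44 .........oooooooooooooooooo.......................................................
 -36 oooooooooooooooooooooooooooooooooooooooooooooooooooooooooooooooooooooooooooooooooo
 -28 oo........ooooo##########ooo.......oo......................oooo...............oooo
 -20 oo........oooo###########ooo...........................ooooo..................oooo
 -12 oo........oooo###########ooo..........................oooo....................oooo
  -4 oo..........oo###########ooo.....ooooooooooooo.......ooooo....................oooo
   4 oo............oooooooooooo.......ooooooooooooo.......o#ooo....................oooo
  12 oo............oo..ooooo..o.......ooooooooooooo........oooo....................oooo
  20 oo.................ooo...o......oooooooooooooo.........ooooo..................oooo
  28 oo.......................o......oooooooooooooo...........ooooo................oooo
  36 oo.......................o......o....o...ooooo.................................ooo
  44 oo.......................o...............................oooooo................ooo
  52 oo.......................o......ooo..................ooooooo...ooo............oooo
  60 oo............###########o.o....ooooooooooooo.......ooooooooooooo...o.........oooo
  68 oo............###########oooooo.ooooooooooooo........oooo..ooooooooo...........ooo
  76 oo............###########o.....oooooooooooooo.......oooooooooooooooooo........oooo
  84 oo............###########.......ooooooooooooo........ooo...oooooooooooo.......oooo
  92 oo.........oooooo...............ooooooooooooo.........oooo..oooooooo..........oooo
 100 oo.........oooooooooooooooooooooooooooooooooo......................oo..........ooo
 108 oo.........oooooooooooooooooooooooooooo..oooo.................................oooo
```

All four stand flat and apart: carton y .064–.108, gift y −.018–.032. Next I close the jaws, go in front of the handle, and push with the finger sides.

```bash
python3 -c "
from h import *
go(*dr(-.150,0,.223),177)"
```

```text
yaw 176.9 q6 -0.21 tilt [ 0.018 -0.031 -0.999] ROLL -0.001 SHIFT [11.04 -1.66 -0.28]
```

Emit:
apply_moves --pt "1 -0.15 0 0" --pt "1 -0.15 0 0" --pt "1 -0.15 0 0" --pt "1 -0.15 0 0" --pt "1 -0.15 0 0" --claw 1

```text
clock: 61.1
eef_pos: [0.5111, -0.1802, 0.2405]
tool_rot: [0.026, 1.0, -0.015, 0.009]
ft_force: [1.0, -0.7, -0.4]
grip_width: -0.0005
grasp_force: 0.0
```

Emit:
apply_moves --pt "1 -0.15 0 0" --pt "1 -0.15 0 0" --pt "1 -0.15 0 0" --pt "1 -0.15 0 0" --pt "1 -0.15 0 0"

```text
clock: 61.52
eef_pos: [0.4104, -0.1898, 0.239]
tool_rot: [0.026, 1.0, -0.015, 0.009]
ft_force: [-1.7, -0.8, 0.3]
grip_width: 0.0002
grasp_force: 0.0
```

Emit:
apply_moves --pt "1 -0.15 0 0" --pt "0 0 0.5 0" --pt "0 0 1 0" --pt "0 0 1 0" --pt "0 0 1 0"

```text
clock: 61.93
eef_pos: [0.3927, -0.194, 0.1685]
tool_rot: [0.027, 0.999, -0.015, 0.01]
ft_force: [0.6, -0.0, -0.3]
grip_width: 0.0001
grasp_force: 0.0
```

```bash
python3 -c "
from h import *
where();go(*dr(-.145,0,.040),177)"
```

```text
drawer xyz [-0.148  -0.001   0.1465] ft [ 0.6 -0.  -0.3] [0.09 0.01 0.03] grip 0.0 0.0001
yaw 177.0 q6 -0.39 tilt [ 0.019 -0.031 -0.999] ROLL -0.000 SHIFT [-0.04  0.21  5.32]
```

Emit:
apply_moves --pt "0 0.1 1 0" --pt "0 0.1 1 0" --pt "0 0 1 0" --pt "0 0 1 0" --pt "0 0 0.9 0"

```text
clock: 62.35
eef_pos: [0.3943, -0.1927, 0.07]
tool_rot: [0.026, 1.0, -0.015, 0.009]
ft_force: [-0.4, -0.4, -1.2]
grip_width: 0.0004
grasp_force: 0.0
```

Emit:
apply_moves --pt "0 0 0.3 0" --pt "-0.2 0 0 0" --pt "-0.4 0 0 0" --pt "-0.4 0 0 0" --pt "-0.3 0 0 0"

```text
clock: 62.77
eef_pos: [0.4251, -0.1966, 0.0682]
tool_rot: [0.027, 0.999, -0.016, 0.013]
ft_force: [-0.6, 0.2, 0.4]
grip_width: -0.0002
grasp_force: 0.0
```

Emit:
apply_moves --pt "-0.3 0 0 0" --pt "-0.4 0 0 0" --pt "-0.4 0 0 0" --pt "-0.4 0 0 0" --pt "-0.4 0 0 0"

```text
clock: 63.18
eef_pos: [0.4613, -0.1984, 0.0677]
tool_rot: [0.027, 0.999, -0.016, 0.011]
ft_force: [-2.0, -0.5, 0.4]
grip_width: -0.0006
grasp_force: 0.7
```

```bash
python3 -c "
from h import *
where()"
```

```text
drawer xyz [-0.0792 -0.0017  0.0457] ft [-2.  -0.5  0.4] [-0.15  0.31 -0.03] grip 0.7 -0.0006
```

Emit:
apply_moves --pt "-0.4 0 0 0" --pt "-0.4 0 0 0" --pt "-0.4 0 0 0" --pt "-0.4 0 0 0" --pt "-0.4 0 0 0"

```text
clock: 63.6
eef_pos: [0.501, -0.2002, 0.0683]
tool_rot: [0.027, 0.999, -0.015, 0.011]
ft_force: [-1.0, -1.0, -1.6]
grip_width: -0.0001
grasp_force: 0.7
```

Emit:
apply_moves --pt "-0.4 0 0 0" --pt "-0.4 0 0 0" --pt "-0.4 0 0 0" --pt "-0.4 0 0 0" --pt "-0.4 0 0 0"

```text
clock: 64.02
eef_pos: [0.5412, -0.2024, 0.0694]
tool_rot: [0.027, 0.999, -0.016, 0.011]
ft_force: [-2.6, -0.2, -1.1]
grip_width: -0.0001
grasp_force: 0.7
```

Emit:
apply_moves --pt "-0.4 0 0 0" --pt "-0.3 0 0 0" --pt "-0.3 0 0 0" --pt "-0.3 0 0 0" --pt "-0.2 0 0 0"

```text
clock: 64.43
eef_pos: [0.5713, -0.2042, 0.0702]
tool_rot: [0.027, 0.999, -0.016, 0.011]
ft_force: [-0.5, 0.6, -0.8]
grip_width: 0.0005
grasp_force: 0.5
```

```bash
python3 -c "
from h import *
where()"
```

```text
drawer xyz [ 0.0309 -0.0017  0.0482] ft [-0.5  0.6 -0.8] [0.04 0.25 0.  ] grip 0.5 0.0005
```

Keep pushing slowly until the stop is felt.

Emit:
apply_moves --pt "-0.25 0 0.05 0" --pt "-0.25 0 0.05 0" --pt "-0.25 0 0 0" --pt "-0.2 0 0 0" --pt "-0.2 0 0 0"

```text
clock: 64.85
eef_pos: [0.5937, -0.2055, 0.0686]
tool_rot: [0.027, 0.999, -0.016, 0.011]
ft_force: [-1.4, -0.2, -0.5]
grip_width: -0.0001
grasp_force: 0.6
```

Emit:
apply_moves --pt "-0.15 0 0 0" --pt "-0.15 0 0 0" --pt "-0.1 0 0 0" --pt "-0.1 0 0 0" --pt "0 0 0 0"

```text
clock: 65.27
eef_pos: [0.6006, -0.2058, 0.0686]
tool_rot: [0.027, 0.999, -0.016, 0.008]
ft_force: [-9.2, 0.4, 4.3]
grip_width: -0.0
grasp_force: 4.1
```

```bash
python3 -c "
from h import *
where()"
```

```text
drawer xyz [ 0.0603 -0.0018  0.0466] ft [-9.2  0.4  4.3] [-0.06  1.56 -0.08] grip 4.1 -0.0
```

Emit:
apply_moves --pt "-0.1 0 0 0" --pt "-0.1 0 0 0" --pt "0 0 0 0" --pt "0 0 0 0" --pt "0 0 0 0"

```text
clock: 65.68
eef_pos: [0.6009, -0.2058, 0.0686]
tool_rot: [0.028, 0.999, -0.015, 0.004]
ft_force: [-17.6, 1.2, 11.3]
grip_width: -0.0001
grasp_force: 8.7
```

Emit:
apply_moves --pt "0.3 0 0 0" --pt "0.5 0 0 0" --pt "0.7 0 0 0" --pt "1 0 0 0" --pt "0 0 0 0"

```text
clock: 66.1
eef_pos: [0.5541, -0.2028, 0.0674]
tool_rot: [0.027, 0.999, -0.015, 0.009]
ft_force: [-1.3, 0.6, -1.1]
grip_width: 0.0002
grasp_force: 0.0
```

Emit:
apply_moves --pt "0 0 -1 0" --pt "0 0 -1 0" --pt "0 0 -1 0" --pt "0 0 -1 0" --pt "0 0 -1 0" --claw 0.5

```text
clock: 66.52
eef_pos: [0.5563, -0.2002, 0.1692]
tool_rot: [0.027, 0.999, -0.016, 0.012]
ft_force: [0.7, -0.4, -0.7]
grip_width: 0.0426
grasp_force: 0.0
```

Emit:
apply_moves --pt "0 0 -1 0" --pt "0 0 -1 0" --pt "0 0 -1 0" --pt "0 0 -1 0" --pt "0 0 -1 0"

```text
clock: 66.93
eef_pos: [0.5541, -0.1969, 0.2693]
tool_rot: [0.027, 0.999, -0.016, 0.012]
ft_force: [-0.5, -0.8, 0.4]
grip_width: 0.0427
grasp_force: 0.0
```

```bash
python3 - <<'E'
from h import *
where(); snap('side','s15'); snap('wrist','w15')
go(.700,-.105,.30,177)
# knob blob search in side image near expected positions
P=np.array([.6955,-.090,.127])
for q in (0,.1,.5): 
    X=P+EY*.09*np.sin(.5-q)+[0,0,.09*np.cos(.5-q)]; print(q,X.round(3),'side',proj('s15',X).round(1),'wrist',proj('w15',X).round(1))
H=dr(-.104+.18,0,.045); print('handle shut exp',H.round(3),'wrist',proj('w15',H).round(1),'side',proj('s15',H).round(1))
im=cv2.imread('pics/s15.png'); m=(im.max(2)<45).astype(np.uint8); n,l,s,c=cv2.connectedComponentsWithStats(m)
for i in range(1,n):
    if 15<s[i,4]<3000 and 330<c[i][0]<400 and 170<c[i][1]<240: print('side dark',s[i],c[i])
im=cv2.imread('pics/w15.png'); hsv=cv2.cvtColor(im,cv2.COLOR_BGR2HSV); m=((hsv[...,1]>150)&(abs(hsv[...,0].astype(int)-22)<4)&(hsv[...,2]>110)).astype(np.uint8); n,l,s,c=cv2.connectedComponentsWithStats(m)
for i in range(1,n):
    if s[i,4]>100: print('brass',s[i],c[i],atz('w15',*c[i],.067).round(4))
E
```

```text
drawer xyz [0.0133 0.0046 0.2473] ft [-0.5 -0.8  0.4] [ 0.02 -0.05 -0.06] grip 0.0 0.0427
yaw 176.9 q6 -0.28 tilt [ 0.03  -0.035 -0.999] ROLL -0.001 SHIFT [-6.99  4.96 -1.32]
0 [ 0.698 -0.047  0.206] side [359.1 197.1] wrist [510.6 370.8]
0.1 [ 0.697 -0.055  0.21 ] side [359.5 197.2] wrist [503.4 374.7]
0.5 [ 0.696 -0.09   0.217] side [361.2 200.9] wrist [464.3 381.3]
handle shut exp [ 0.616 -0.205  0.067] wrist [322.2 222.8] side [339.8 264.3]
side dark [356 194   7   7  39] [359.02564103 197.02564103]
side dark [352 230  16   8  52] [359.57692308 233.69230769]
```

The drawer hit a firm stop after 180 mm of travel, and the knob at side (359,197) means q≈0. I verify the drawer from the handle pixels and plan the lever approach.

```bash
python3 - <<'E'
from h import *
go(.695,-.049,.285,177)
for f in('s15','side0'):
    im=cv2.imread('pics/%s.png'%f); hsv=cv2.cvtColor(im,cv2.COLOR_BGR2HSV).astype(int)
    m=((hsv[...,1]>170)&(hsv[...,0]>=19)&(hsv[...,0]<=28)&(hsv[...,2]>90)); m[:235]=0;m[300:]=0;m[:,:320]=0;m[:,380:]=0
    p=np.argwhere(m); print(f,len(p),p.min(0),p.max(0),p.mean(0).round(1))
for d in (0,.01,.022): print(d,proj('s15',dr(-.104+.18-d,-.055,.045)).round(1),proj('s15',dr(-.104+.18-d,.055,.045)).round(1))
E
```

```text
yaw 176.9 q6 -0.28 tilt [ 0.03  -0.035 -0.999] ROLL -0.001 SHIFT [-6.57  7.76 -0.68]
s15 86 [253 339] [278 354] [268.1 343.4]
side0 93 [252 332] [278 346] [265.6 336.1]
0 [341.6 276.4] [338.2 253.2]
0.01 [338.2 276.4] [335.  253.3]
0.022 [334.1 276.6] [331.2 253.4]
```

Emit:
apply_moves --pt "-0.7 0.7 -0.15 0" --pt "-0.7 0.7 -0.15 0" --pt "-0.7 0.7 -0.15 0" --pt "-0.7 0.7 -0.15 0" --pt "-0.7 0.7 -0.15 0"

```text
clock: 67.45
eef_pos: [0.6276, -0.1297, 0.2815]
tool_rot: [0.027, 0.999, -0.015, 0.011]
ft_force: [0.2, -0.9, 0.5]
grip_width: 0.0425
grasp_force: 0.0
```

Emit:
apply_moves --pt "-0.7 0.7 0 0" --pt "-0.7 0.7 0 0" --pt "-0.7 0.7 0 0" --pt "-0.7 0.7 0 0" --pt "-0.7 0.7 0 0"

```text
clock: 67.87
eef_pos: [0.7013, -0.0634, 0.2805]
tool_rot: [0.027, 0.999, -0.015, 0.011]
ft_force: [0.5, -0.1, 0.2]
grip_width: 0.0427
grasp_force: 0.0
```

```bash
python3 - <<'E'
from h import *
go(.695,-.049,.225,177)
E
```

```text
yaw 176.9 q6 -0.02 tilt [ 0.021 -0.032 -0.999] ROLL -0.001 SHIFT [0.42 0.79 2.75]
```

Handle pixels match a shut drawer (339 vs the predicted 338). Straddle the knob and push it right.

Emit:
apply_moves --pt "0.2 0.4 0 0" --pt "0.2 0.4 0 0" --pt "0 0 0.5 0" --pt "0 0 1 0" --pt "0 0 1 0"

```text
clock: 68.28
eef_pos: [0.694, -0.0494, 0.2319]
tool_rot: [0.027, 0.999, -0.016, 0.012]
ft_force: [-0.3, 0.1, -0.7]
grip_width: 0.043
grasp_force: 0.0
```

Emit:
apply_moves --pt "0 0 0.2 0" --pt "0 -0.3 0 0" --pt "0 -0.4 0 0" --pt "0 -0.4 0 0" --pt "0 -0.4 0 0"

```text
clock: 68.7
eef_pos: [0.6935, -0.0807, 0.2302]
tool_rot: [0.027, 0.999, -0.016, 0.013]
ft_force: [0.7, 1.4, 1.1]
grip_width: 0.0426
grasp_force: 0.7
```

```bash
python3 - <<'E'
from h import *
go(.693,-.0974,.225,177); where()
E
```

```text
yaw 176.9 q6 -0.05 tilt [ 0.025 -0.032 -0.999] ROLL -0.002 SHIFT [-0.01 -0.83  0.29]
drawer xyz [0.1465 0.128  0.2082] ft [0.7 1.4 1.1] [ 0.36 -0.01 -0.04] grip 0.7 0.0426
```

Emit:
apply_moves --pt "0 -0.25 0 0" --pt "0 -0.25 0 0" --pt "0 -0.25 0 0" --pt "0 -0.08 0 0" --pt "0 0 0 0"

```text
clock: 69.12
eef_pos: [0.6917, -0.0972, 0.2282]
tool_rot: [0.028, 0.999, -0.016, 0.011]
ft_force: [0.4, -0.8, -0.1]
grip_width: 0.0431
grasp_force: 0.0
```

```bash
python3 - <<'E'
from h import *
go(.693,-.0974,.225,177); snap('wrist','w16')
E
```

```text
yaw 176.9 q6 -0.07 tilt [ 0.021 -0.033 -0.999] ROLL -0.002 SHIFT [-0.06 -0.    0.16]
```

Emit:
apply_moves --pt "0 0.25 0 0" --pt "0 0 -1 0" --pt "0 0 -1 0" --pt "0 0 -1 0" --pt "0 0 -1 0"

```text
clock: 69.58
eef_pos: [0.6902, -0.0879, 0.3086]
tool_rot: [0.027, 0.999, -0.016, 0.01]
ft_force: [1.1, 0.1, -0.5]
grip_width: 0.0427
grasp_force: 0.0
```

Emit:
apply_moves --pt "1 -1 0 0" --pt "1 -1 0 0" --pt "1 -1 0 0" --pt "1 -1 0 0" --pt "1 -1 0 0"

```text
clock: 70.0
eef_pos: [0.5842, -0.183, 0.3087]
tool_rot: [0.026, 0.999, -0.016, 0.011]
ft_force: [0.4, -0.8, -0.0]
grip_width: 0.0428
grasp_force: 0.0
```

Emit:
apply_moves --pt "1 -1 0 0" --pt "1 -1 0 0" --pt "1 -1 0 0" --pt "1 -1 0 0" --pt "0 0 0 0"

```text
clock: 70.42
eef_pos: [0.4977, -0.261, 0.3101]
tool_rot: [0.029, 0.999, -0.017, 0.01]
ft_force: [-0.4, 0.2, 0.1]
grip_width: 0.0424
grasp_force: 0.0
```

```bash
python3 - <<'E'
from h import *
snap('side','s17'); snap('top','t17'); snap('wrist','w17'); where()
P=np.array([.6955,-.090,.127])
for q in (.3,.4,.5,.6,.7): 
    X=P+EY*.09*np.sin(.5-q)+[0,0,.09*np.cos(.5-q)]; print(q,*[proj(f,X).round(1) for f in('s17','t17','w17')])
for f in('s17','t17','w17'):
    im=cv2.imread('pics/%s.png'%f); m=(im.max(2)<45).astype(np.uint8); n,l,s,c=cv2.connectedComponentsWithStats(m); e=proj(f,P+[0,0,.09])
    for i in range(1,n):
        if s[i,4]>12 and np.hypot(*(c[i]-e))<50: print(f,s[i],c[i].round(1))
E
```

```text
drawer xyz [-0.0363 -0.0596  0.2877] ft [ 0.2 -0.2  0.8] [0.05 0.04 0.04] grip 0.0 0.0426
0.3 [360.4 198.5] [355.3 158. ] [524.2 389.1]
0.4 [360.8 199.5] [357.9 158. ] [515.8 390.1]
0.5 [361.2 200.9] [360.5 158.1] [506.7 390.3]
0.6 [361.6 202.5] [363.1 158.2] [497.1 389.6]
0.7 [362.  204.3] [365.6 158.4] [487.1 388.1]
s17 [358 198   8   8  40] [361.1 201.2]
s17 [352 230  17   7  49] [359.6 233.7]
s17 [347 241   4  11  26] [348.3 246.6]
t17 [355 156  10   8  51] [359.6 159.4]
t17 [341 176  33   5  86] [358.5 177.3]
t17 [377 177  25   5  73] [389.4 178.8]
```

The side and top views agree on a lever value of about 0.5 (side row 201.2, top column 359.6). The arm is clear, so I hand in.

```bash
python3 -c "
from workcell import bot
print(bot.job_done())"
```

```text
the job is handed in; nothing more can be done
None
```

I handed the job in at about 70 s with all four items (gift box, carton, hex box, jar) standing in the shut drawer and the damper at about 0.5 rad; the call returned no verdict, and grip was about 43 N per finger on the gift box, otherwise under 40 N.

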